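# Set up a transmission measurement on an optical rail

### The arm

A 6-joint arm with a two-finger parallel gripper is mounted at the origin on a cart in front of the work surface, level with it; the furniture and walls round the work are solid. World frame = base frame: x ahead of the robot, y to its left, z up, the work surface at z = 0. Lengths are in m, angles in rad, forces in N, time in s.
With the tool pointing down it reaches from about 0.375 to 0.825 m from the base axis. Payload 5.5 kg.
Tool frame: the origin (TCP) lies midway between the tips of the shut fingers; the grasp point (between the pads) lies env.grip_depth behind it (env.grip_depth is the distance from the TCP to the grasp point, in m); z points along the fingers, y is the line along which they close (so a half turn about z gives the same grasp; the last joint's range is limited). The gripper opens to 85 mm and grips with 20 to 120 N. Pads are 22 mm wide; open, the fingers measure 114 mm over their backs; the gripper's body (76 mm by 85 mm) begins 54 mm behind the grasp point. The pads swing forward as they close: fully open they stand 13 mm farther back than shut.
Start: joints at [-1.116, 0.314, -0.047, 1.21, 0, 1.571], TCP at [0.264, -0.539, 0.231] pointing down, gripper open.
Joint ranges: [-2.67, 2.67], [-0.69, 1.73], [-1.03, 1.25], [-2.08, 2.16], [-1.42, 1.45], [-3.14, 3.14]. Speed limits (rad/s): [2.39, 2.39, 3.01, 3.14, 3.14, 3.14].

### API

Orientations are given as a unit quaternion [w, x, y, z].
In Python, from bench import sensors, eyes, env gives the robot as it stands.
- The arm moves only by the tool play_rows, never from a script. Its argument "targets" is a list of rows, each a list of 6 numbers: the shift along the tool's x, y, z in units of 25 mm (1.0 is 25 mm), then the turn, a rotation vector about the tool's x, y, z in units of 5 degrees (1.0 is 5 degrees). A call has 1 to 20 rows; each row shifts and turns the commanded pose from where the row before left it, along the tool's axes as they then stand; what a row does not reach is not made up. A row lasts 1/10 s, in which the tool goes at most 50 mm and 8.59 degrees, less where a joint would pass 70% of its speed; a pose out of reach is approached as far as the arm can. A call is refused whole if a number of a shift passes 1 or a number of a turn 1, either way. A call with a gripper value outside its range is refused whole. "claw" is the finger opening in mm, from 0 to 85.4, set as the call begins (left out, the last holds). The fingers move at their own pace and stop on an object; the grip force is fixed at half the most. Time passes only in rows, so rows that do not move let the fingers close. It gives the time, the measured TCP pose, the force, the opening and the grip force at its end, in the units of the state.
- sensors.get_obs(): the state, without advancing time (a new reading comes with each control period).
- eyes.capture(name): name is "side" or "top" or "wrist"; returns (picture, depth): 384x512x3 uint8, red, green, blue; 384x512 float32, m along the optical axis (not along the pixel's ray), 0 where there is no reading.
- eyes.camera_model(name): a dict with "fx", "fy", "cx", "cy" (pixels), "extrinsics" (4x4, takes a point from camera to world coordinates); the wrist camera has in their place "T_tool_cam" (4x4, takes a point from camera to tool coordinates, whose origin is the TCP and whose axes are the flange's). Camera axes: x right, y up, looking along -z (the intrinsics and any distortion apply to the point x, -y, -z); pixel columns grow to the right and rows downward; lengths in m; the calibration is good to about 2 mm. A picture is of the moment at which its call begins: read the wrist's pose just before it. camera_model takes no time and is no camera call.
- env.job_done(): hands the job in; it is judged then, once.
The state is a dict: "time": time; "joint_pos": joint angles; "qd": joint speeds; "joint_torque": joint torques, N m; "ee_pos": TCP position; "orientation": TCP orientation; "contact_force": force on the tool from outside, world axes, zero at the start; "ft_torque": the same for the moment, N m; "width": finger opening in m; "grasp_force": force on a finger pad.
Only numpy, scipy, OpenCV 4.12 (cv2) and the standard library are available. Lean on these libraries where they do the work, as an engineer would, in place of code of your own. Each camera call takes 0.05 s, during which the arm holds its last target. There are 200 camera calls.

### The job

Set up the transmission measurement on the optical rail: seat the lens carrier on the station line next to the lamp, the cuvette-holder carrier on the line next to the detector and the iris carrier on the line between them, each astride the rail, flat down on it and centred on its line. Only when all three carriers are on, take the stoppered cuvette out of the rack and stand it in the holder's well, right down to the bottom. Keep the stoppered cuvette upright throughout and leave the open cuvette in the rack.

Things in the scene. Friction and masses are not known exactly. Their poses are not given: they have to be found in the camera images.
- optical_rail: Fixed silvery rail, any angle, 270 mm long (x), 62 mm wide foot, top 30 mm wide at z 38 mm, flanks sloping outward. Origin: underside centre; x runs from lamp to detector. Lamp: finned bright cylinder on the rail, x -132 to -87 mm. Detector: black 42 mm box with round port, x 87 to 125 mm. Both reach z 92 mm. Dark station lines across the top at x = -52, 0, +52 mm.
- lens_carrier: Bright 34 mm barrel through a square metal frame 42 mm wide (y), 14 thick (x), 26 to 68 mm up: grip its sides across y. 0.2 kg. Saddle foot 34 (x, along beam) by 54 mm, 22 high; channel below, 14 deep, 33 wide at its roof, 43 at its mouth, drops over the rail, centres itself, either way round; clamp knob at +y (leave it). Origin: foot underside centre, z up; seated, 24 mm above the rail's origin.
- iris_carrier: Thin square metal frame 42 mm wide (y), 12 thick (x), 26 to 68 mm up, round a dark iris disc with a small hole; short ball-ended lever on top (to 81 mm). Grip the frame's sides across y. 0.2 kg. Same saddle foot as the lens carrier, same origin (foot underside centre, z up), x along the beam, either way round; seated, 24 mm above the rail's origin.
- holder_carrier: Cuvette holder: grey block 40 mm wide (y), 34 long (x), 22 to 56 mm up; in its top a central chamfered 16 mm square well, floor 30 mm up, so a cuvette stands out above the block. Grip the block's sides across y. 0.2 kg. Same saddle foot as the lens carrier, origin at foot underside centre, z up, x along the beam, either way round; seated, 24 mm above the rail's origin.
- sample_cuvette: The stoppered cuvette: clear square cuvette 13 x 13 mm, 45 mm tall, with a white stopper on it, no wider than the cuvette (overall 55 mm), about 15 g, standing in one of the rack's two wells. Origin: centre of its underside, z up, x and y square to its faces (either way round fits).
- open_cuvette: The open cuvette: same 13 x 13 x 45 mm clear cuvette, empty and without a stopper, in the rack's other well. Stays there. Origin: centre of its underside.
- cuvette_rack: Fixed grey block 100 mm long (x), 40 wide (y), 26 high, with two square wells, 16 mm wide, 20 deep, at x = -30 and +30 mm (which cuvette is in which varies). Origin: underside centre. A cuvette in it stands 6 mm above the table; the stoppered one reaches up to 61 mm.
Mind the look-alikes: they are no part of the job. Leave any green or yellow look-alike of the holder_carrier alone.

How it is judged:
On the way, in this order (a step that is already met when the one before it is completed fails the run):
1. all three carriers are seated on the rail, each on its own line (x of lens_carrier in the frame of optical_rail between -0.062 and -0.042 m and y of lens_carrier in the frame of optical_rail between -0.005 and 0.005 m and z of lens_carrier in the frame of optical_rail between 0.02 and 0.0275 m and angle between the x axis of each of lens_carrier, iris_carrier, holder_carrier and the x axis of optical_rail, either way round below 0.12 rad and angle between each of lens_carrier, iris_carrier, holder_carrier's own z axis and vertical below 0.08 rad and x of iris_carrier in the frame of optical_rail between -0.01 and 0.01 m and y of iris_carrier in the frame of optical_rail between -0.005 and 0.005 m and z of iris_carrier in the frame of optical_rail between 0.02 and 0.0275 m and x of holder_carrier in the frame of optical_rail between 0.042 and 0.062 m and y of holder_carrier in the frame of optical_rail between -0.005 and 0.005 m and z of holder_carrier in the frame of optical_rail between 0.02 and 0.0275 m), for 0.2 s.
2. the stoppered cuvette stands at the bottom of the holder's well (horizontal distance between sample_cuvette and holder_carrier below 0.005 m and z of sample_cuvette in the frame of holder_carrier between 0.026 and 0.034 m and angle between sample_cuvette's own z axis and vertical below 0.15 rad), for 0.2 s.
At the end, for the whole second after the job is handed in: Lamp to detector: lens, iris, cuvette holder; each carrier within 10 mm of its line, 5 mm of the rail's middle, flat on the rail (tilt < 0.08 rad) and parallel to it within 0.12 rad; stoppered cuvette upright on the floor (4 mm) of the holder's well; open cuvette still in its rack well; all at rest (all of step 1 and all of step 2 and linear speed of each of lens_carrier, iris_carrier, holder_carrier, sample_cuvette below 0.02 m/s and horizontal distance between open_cuvette and cuvette_rack below 0.035 m and z of open_cuvette in the frame of cuvette_rack below 0.01 m); the robot touches nothing.
It fails at once if the stoppered cuvette is tipped by more than 0.6 rad (angle between sample_cuvette's own z axis and vertical above 0.6 rad).
It fails at once if the open cuvette is lifted out of the rack (z of open_cuvette in the frame of cuvette_rack above 0.02 m).
It also fails if it takes over 96 s, if anything falls off the work surface, if the arm or the gripper's body presses on something with over 40 N, if the wrist force passes 120 N, or if a joint passes its speed limit or range.

## Working session

There is one attempt and no reset: what is moved stays moved. The work goes in short steps, Python scripts to look and compute and a tool call to move; the robot and the scene stay as the last step left them, time stands still between calls to the robot, and variables do not carry over. Pictures are saved under pics/ and viewed, at most 14 in all, crops included, and the job is handed in when it is done.

Besides the shell and the picture viewer there is one more tool, called as name([rows], argument=value, ...), one row to a line, values as JSON. play_rows: Moves the arm, as the interface text tells. Its arguments: {"type":"object","properties":{"targets":{"type":"array"},"claw":{"type":"number"}},"required":["targets"]}

```bash
ls; mkdir -p pics; python3 - <<'E'
from bench import sensors, eyes, env
import cv2,numpy as np
o=sensors.get_obs(); print(o, env.grip_depth)
for n in("top","side"):
    p,d=eyes.capture(n); cv2.imwrite(f"pics/{n}0.png",p[:,:,::-1]); np.savez(f"{n}0.npz",p=p,d=d)
    print(n,eyes.camera_model(n))
print(eyes.camera_model("wrist"))
E
```

```text
pics
{'time': 0.0, 'joint_pos': array([-1.11600740e+00,  3.14263919e-01, -4.80775758e-02,  1.21021037e+00,
       -6.56260214e-06,  1.57078338e+00]), 'qd': array([-1.38606761e-04,  3.12388512e-05, -3.20813067e-04, -5.51531459e-04,
        4.31735029e-05, -1.63377265e-03]), 'joint_torque': array([ 6.61508202e-04, -5.39590430e+01,  3.39749336e+01,  1.90541876e-02,
       -1.36547055e-04,  1.09950602e-05]), 'ee_pos': array([ 0.26330446, -0.53848719,  0.23041252]), 'orientation': array([-8.54432431e-04,  9.74255258e-01,  2.25446050e-01, -2.01074974e-04]), 'contact_force': array([-0.6166278 ,  0.04241518, -0.2766296 ]), 'ft_torque': array([-0.01963858, -0.02869099, -0.01361817]), 'grasp_force': 0.0, 'width': 0.08515063755330228} 0.0187
top {'fx': 390.1171969656547, 'fy': 390.1171969656547, 'cx': 254.72608140834785, 'cy': 192.43510739818592, 'extrinsics': array([[-0.02684457,  0.9933759 , -0.11173041,  0.41649205],
       [-0.99946708, -0.02459521,  0.02146212,  0.02680637],
       [ 0.01857192,  0.11224701,  0.99350677,  1.21286274],
       [ 0.        ,  0.        ,  0.        ,  1.        ]])}
side {'fx': 415.57476107164916, 'fy': 415.57476107164916, 'cx': 253.04200117640156, 'cy': 186.16144009272756, 'extrinsics': array([[ 0.9931439 ,  0.06915698, -0.09424707,  0.41943145],
       [-0.11494423,  0.43092734, -0.89503601, -1.06113005],
       [-0.02128434,  0.8997327 ,  0.43592205,  0.55782515],
       [ 0.        ,  0.        ,  0.        ,  1.        ]])}
{'fx': 307.67868583196145, 'fy': 307.67868583196145, 'cx': 249.5533065168109, 'cy': 193.83328909206602, 'T_tool_cam': array([[-6.38669076e-04,  9.59311215e-01,  2.82350110e-01,
         7.15665613e-02],
       [ 9.99999796e-01,  6.17414651e-04,  1.64250502e-04,
        -9.08106264e-04],
       [-1.67597458e-05,  2.82350157e-01, -9.59311414e-01,
        -1.42770373e-01],
       [ 0.00000000e+00,  0.00000000e+00,  0.00000000e+00,
         1.00000000e+00]])}
```

View pics/top0.png

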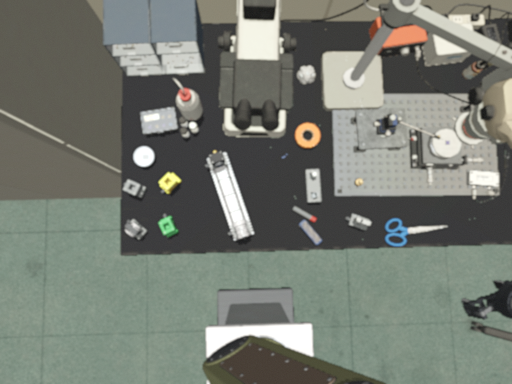

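View pics/side0.png

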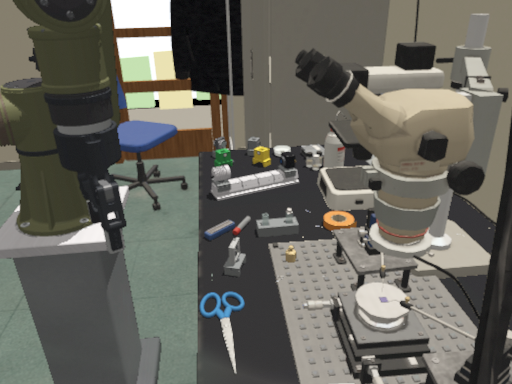

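The top view shows the rail around (230,195) and the rack at (313,185). Carrier candidates are at (135,188), (135,230) and (358,222). The yellow (170,183) and green (168,226) look-alikes are to be left alone. I'll enlarge to tell the candidates apart.

```bash
cat > h.py <<'E'
from bench import sensors, eyes, env
import cv2,numpy as np
from scipy.spatial.transform import Rotation as R
def Rq(q): return R.from_quat([q[1],q[2],q[3],q[0]])
def cam(n,o=None):
    m=eyes.camera_model(n)
    if n=="wrist":
        o=o or sensors.get_obs(); T=np.eye(4);T[:3,:3]=Rq(o["orientation"]).as_matrix();T[:3,3]=o["ee_pos"]
        return m,T@m["T_tool_cam"]
    return m,m["extrinsics"]
def cloud(m,E,d):
    v,u=np.mgrid[0:384,0:512]
    P=np.stack([(u-m["cx"])/m["fx"]*d,-(v-m["cy"])/m["fy"]*d,-d],-1)
    W=P@E[:3,:3].T+E[:3,3]; W[d<=0]=np.nan; return W
def onz(m,E,u,v,z):
    r=E[:3,:3]@np.array([(u-m["cx"])/m["fx"],-(v-m["cy"])/m["fy"],-1]); c=E[:3,3]
    return c+r*(z-c[2])/r[2]
def rect(W,box,zlo,zhi):
    u0,v0,u1,v1=box; w=W[v0:v1,u0:u1].reshape(-1,3); s=w[(w[:,2]>zlo)&(w[:,2]<zhi)]
    (c,sz,a)=cv2.minAreaRect((s[:,:2]*1000).astype(np.float32)); 
    return np.round(c,1),np.round(sz,1),round(a,1),len(s)
E
python3 - <<'E'
from h import *
z=np.load("top0.npz");p,d=z["p"],z["d"]
m,E=cam("top");W=cloud(m,E,d)
np.savez("topW.npz",W=W)
a=cv2.resize(p[140:250,115:255],None,fx=5,fy=5,interpolation=2)
b=cv2.resize(p[160:240,290:380],(450,400),interpolation=2)
cv2.imwrite("pics/c1.png",a[:,:,::-1]); cv2.imwrite("pics/c2.png",b[:,:,::-1])
for n,bx in dict(A=(122,176,150,200),B=(122,217,150,243),C=(345,212,374,232),yel=(158,172,182,195),grn=(156,214,180,238),rail=(200,145,260,245),rack=(300,165,326,206)).items():
    for zl in ((.01,.2),(.035,.2),(.05,.2)):
        try: print(n,zl,rect(W,bx,*zl))
        except Exception as e: print(n,zl,"none")
    print(np.nanmax(W[bx[1]:bx[3],bx[0]:bx[2],2]), onz(m,E,(bx[0]+bx[2])/2,(bx[1]+bx[3])/2,0))
E
```

```text
A (0.01, 0.2) (array([574. , 372.9]), array([63.6, 34.6]), 64.7, 236)
A (0.035, 0.2) (array([572.3, 369.7]), array([41.9, 34.4]), 62.7, 159)
A (0.05, 0.2) (array([572.3, 369.7]), array([41.9, 34.4]), 62.7, 128)
0.05999159329315362 [0.57594935 0.37008258 0.        ]
B (0.01, 0.2) (array([452.7, 368.1]), array([64.7, 35.4]), 43.7, 259)
B (0.035, 0.2) (array([448.7, 364.5]), array([40.6, 35.1]), 43.8, 178)
B (0.05, 0.2) (array([448.8, 364.6]), array([40.3, 34.9]), 43.6, 156)
0.07094871612776199 [0.44560972 0.36915506 0.        ]
C (0.01, 0.2) (array([ 454.7, -309.3]), array([65.8, 35. ]), 69.0, 229)
C (0.035, 0.2) (array([ 452.5, -314.6]), array([42.3, 13.3]), 68.5, 81)
C (0.05, 0.2) (array([ 452.5, -314.6]), array([42.3, 13.3]), 68.5, 69)
0.07955277673261318 [ 0.45205967 -0.32357113  0.        ]
yel (0.01, 0.2) (array([582.2, 265.6]), array([34.5, 66. ]), 46.3, 247)
yel (0.035, 0.2) (array([587.2, 261.5]), array([34.6, 39.6]), 43.9, 148)
yel (0.05, 0.2) (array([587., 262.]), array([33.5, 38.2]), 45.1, 121)
0.06115708172238277 [0.58753227 0.26455907 0.        ]
grn (0.01, 0.2) (array([459.3, 267.8]), array([64.2, 34.8]), 23.6, 248)
grn (0.035, 0.2) (array([454.6, 265.7]), array([40.4, 34.8]), 23.6, 155)
grn (0.05, 0.2) (array([454.8, 266. ]), array([39.9, 34.5]), 23.6, 132)
0.0618234524475656 [0.45529974 0.27104622 0.        ]
rail (0.01, 0.2) (array([541.4,  83.2]), array([275.7,  69.8]), 17.6, 1488)
rail (0.035, 0.2) (array([541.4,  83.3]), array([275.7,  64.3]), 17.4, 1054)
rail (0.05, 0.2) (array([542. ,  81.3]), array([275.7,  45.7]), 17.6, 419)
0.09707988991437255 [0.54674428 0.07803812 0.        ]
rack (0.01, 0.2) (array([ 568.4, -178. ]), array([100.2,  41.4]), 1.4, 437)
rack (0.035, 0.2) (array([ 568.2, -178.2]), array([72.4, 14.1]), 1.7, 40)
rack (0.05, 0.2) (array([ 568.2, -178.6]), array([72.3, 14. ]), 2.5, 23)
0.06049051293023999 [ 0.57029267 -0.18319507  0.        ]
```

View pics/c1.png

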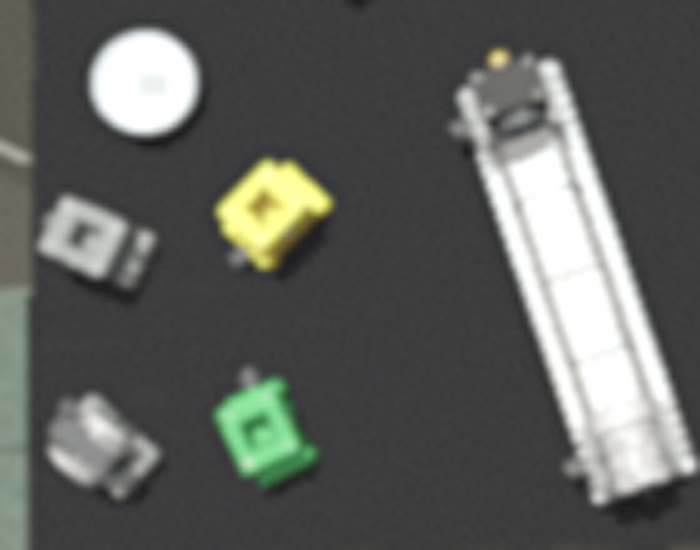

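View pics/c2.png

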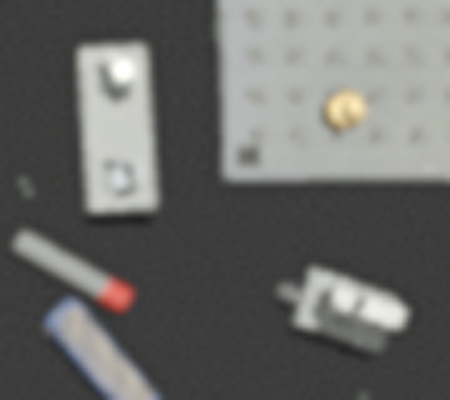

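Identification:
- **Holder:** A (135,188) is grey with a square well, so it is the holder. The yellow and green ones are the look-alikes.
- **Lens:** B (135,230) has the bright barrel.
- **Iris:** C (358,222) has the thin frame with a lever.
- **Stoppered cuvette:** it is at the far (upper) end of the rack, with the white stopper.
- **Rail:** the lamp is at the near end (bottom) and the detector at the far end.

I'll start with the iris.

```bash
cat >> h.py <<'E'
def pose():
    o=sensors.get_obs(); M=Rq(o["orientation"]).as_matrix()
    return o,M,np.degrees(np.arctan2(M[1,0],M[0,0]))
def plan(x,y,z,yaw,cap=0.95,half=True):
    "constant row repeated n times from the measured pose to x,y,z (TCP), tool x yaw (deg), tool down"
    o,M,y0=pose(); dy=(yaw-y0+180)%360-180
    if half: dy=(dy+90)%180-90
    T=R.from_euler("z",y0+dy,degrees=True).as_matrix()@np.diag([1,-1,-1.])
    rv=R.from_matrix(M.T@T).as_rotvec(); D=np.array([x,y,z])-o["ee_pos"]
    for n in range(1,80):
        S=np.zeros((3,3))
        for k in range(n): S+=M@R.from_rotvec(rv*k/n).as_matrix()
        s=np.linalg.solve(S,D)/.025; r=np.degrees(rv)/n/5
        if max(abs(s).max(),abs(r).max())<=cap: break
    print("n",n,np.round(np.r_[s,r],3).tolist(),"endyaw %.1f"%(y0+dy),"pos",np.round(o["ee_pos"],4),"yaw %.1f t %.1f"%(y0,o["time"]))
E
python3 - <<'E'
from h import *
W=np.load("topW.npz")["W"]; m,E=cam("top")
for u,v in((223,178),(229,195),(235,211)): print(onz(m,E,u,v,.038))
w=W[145:245,200:260].reshape(-1,3); s=w[(w[:,2]>.033)&(w[:,2]<.043)]
print(len(s),np.nanmedian(s,0),cv2.minAreaRect((s[:,:2]*1000).astype(np.float32)))
# lamp/detector tops
plan(.4525,-.3146,.17,-21.5)
E
```

```text
[0.59514128 0.09665446 0.038     ]
[0.54273854 0.07945427 0.038     ]
[0.49383212 0.06234867 0.038     ]
649 [0.54612656 0.07990863 0.03718323] ((533.410888671875, 83.38506317138672), (250.2889404296875, 65.25755310058594), 18.373218536376953)
n 11 [0.771, -0.781, 0.221, -0.001, 0.001, 0.865] endyaw -21.5 pos [ 0.2633 -0.5386  0.2305] yaw 26.1 t 0.1
```

play_rows([
  [0.77,-0.78,0.22,0,0,0.865],
  [0.77,-0.78,0.22,0,0,0.865],
  [0.77,-0.78,0.22,0,0,0.865],
  [0.77,-0.78,0.22,0,0,0.865],
  [0.77,-0.78,0.22,0,0,0.865],
  [0.77,-0.78,0.22,0,0,0.865],
  [0.77,-0.78,0.22,0,0,0.865],
  [0.77,-0.78,0.22,0,0,0.865],
  [0.77,-0.78,0.22,0,0,0.865],
  [0.77,-0.78,0.22,0,0,0.865],
  [0.77,-0.78,0.22,0,0,0.865],
  [0,0,0,0,0,0],
  [0,0,0,0,0,0],
  [0,0,0,0,0,0],
], claw=75)

```text
time: 1.5
ee_pos: [0.4519, -0.3155, 0.1707]
orientation: [0.0, 0.982, -0.187, -0.0]
contact_force: [0.1, 0.4, 0.1]
width: 0.075
grasp_force: 0.0
```

```bash
cat >> h.py <<'E'
def wrist(name):
    o=sensors.get_obs(); m,E=cam("wrist",o); p,d=eyes.capture("wrist")
    cv2.imwrite(f"pics/{name}.png",p[:,:,::-1]); W=cloud(m,E,d); np.savez(name+".npz",p=p,d=d,W=W); return p,d,W
def near(W,x,y,r,zlo,zhi):
    w=W.reshape(-1,3); k=(np.hypot(w[:,0]-x,w[:,1]-y)<r)&(w[:,2]>zlo)&(w[:,2]<zhi); s=w[k]
    c,sz,a=cv2.minAreaRect((s[:,:2]*1000).astype(np.float32)); print(zlo,zhi,np.round(c,1),np.round(sz,1),round(a,1),len(s),"z %.4f"%np.median(s[:,2]))
E
python3 - <<'E'
from h import *
p,d,W=wrist("w1")
for zl in((.005,.03),(.03,.09),(.06,.075)): near(W,.4525,-.3146,.05,*zl)
plan(.4525,-.3146,.03,-21.5)
E
```

```text
0.005 0.03 [ 454.7 -309.3] [66.9 34.4] 69.1 1095 z 0.0219
0.03 0.09 [ 452.3 -315.2] [41.2 13.7] 69.3 1153 z 0.0674
0.06 0.075 [ 452.3 -315.1] [41.  13.7] 69.3 710 z 0.0679
n 6 [0.001, -0.009, 0.939, 0.0, 0.001, -0.001] endyaw -21.5 pos [ 0.4519 -0.3157  0.1709] yaw -21.5 t 1.6
```

View pics/w1.png

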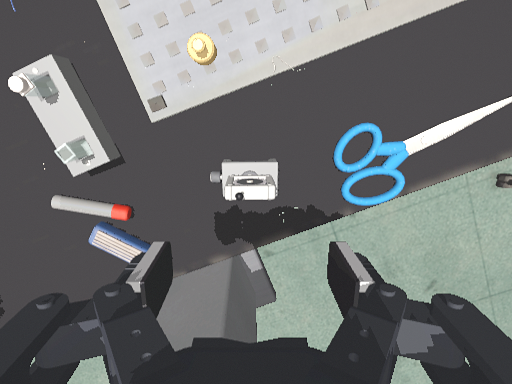

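The iris carrier is at (250,180) between the fingers, and wrist and top measurements agree within 1 mm. I'll descend and grip.

play_rows([
  [0,-0.01,0.94,0,0,-0.15],
  [0,0,0.94,0,0,0],
  [0,0,0.94,0,0,0],
  [0,0,0.94,0,0,0],
  [0,0,0.94,0,0,0],
  [0,0,0.9,0,0,0],
  [0,0,0,0,0,0],
])

```text
time: 2.25
ee_pos: [0.4498, -0.3142, 0.0283]
orientation: [-0.001, 0.984, -0.181, -0.002]
contact_force: [-0.3, 0.3, 0.3]
width: 0.075
grasp_force: 0.0
```

play_rows([
  [0,0,0,0,0,0],
  [0,0,0,0,0,0],
  [0,0,0,0,0,0],
  [0,0,0,0,0,0],
  [0,0,0,0,0,0],
  [0,0,0,0,0,0],
  [0,0,0,0,0,0],
  [0,0,0,0,0,0],
], claw=25)

```text
time: 3.05
ee_pos: [0.4538, -0.3161, 0.0325]
orientation: [0.001, 0.984, -0.18, 0.001]
contact_force: [-0.4, -0.7, 6.8]
width: 0.0411
grasp_force: 61.5
```

play_rows([
  [0,0,-0.8,0,0,0],
  [0,0,-0.9,0,0,0],
  [0,0,-0.9,0,0,0],
  [0,0,-0.9,0,0,0],
  [0,0,-0.9,0,0,0],
  [0,0,0,0,0,0],
  [0,0,0,0,0,0],
])

```text
time: 3.75
ee_pos: [0.4528, -0.3151, 0.1407]
orientation: [0.0, 0.984, -0.18, 0.0]
contact_force: [-1.2, 0.6, -3.0]
width: 0.0413
grasp_force: 61.4
```

```bash
python3 - <<'E'
from h import *
plan(.5427,.0795,.145,18.6)
E
```

```text
n 18 [0.17, -0.901, -0.01, 0.0, -0.0, -0.437] endyaw 18.6 pos [ 0.4528 -0.3151  0.1407] yaw -20.8 t 3.8
```

play_rows([
  [0.17,-0.9,-0.01,0,0,-0.437],
  [0.17,-0.9,-0.01,0,0,-0.437],
  [0.17,-0.9,-0.01,0,0,-0.437],
  [0.17,-0.9,-0.01,0,0,-0.437],
  [0.17,-0.9,-0.01,0,0,-0.437],
  [0.17,-0.9,-0.01,0,0,-0.437],
  [0.17,-0.9,-0.01,0,0,-0.437],
  [0.17,-0.9,-0.01,0,0,-0.437],
  [0.17,-0.9,-0.01,0,0,-0.437],
  [0.17,-0.9,-0.01,0,0,-0.437],
  [0.17,-0.9,-0.01,0,0,-0.437],
  [0.17,-0.9,-0.01,0,0,-0.437],
  [0.17,-0.9,-0.01,0,0,-0.437],
  [0.17,-0.9,-0.01,0,0,-0.437],
  [0.17,-0.9,-0.01,0,0,-0.437],
  [0.17,-0.9,-0.01,0,0,-0.437],
  [0.17,-0.9,-0.01,0,0,-0.437],
  [0.17,-0.9,-0.01,0,0,-0.437],
  [0,0,0,0,0,0],
  [0,0,0,0,0,0],
])

```text
time: 5.75
ee_pos: [0.5418, 0.079, 0.1437]
orientation: [0.0, 0.987, 0.162, -0.001]
contact_force: [0.4, -0.1, -3.3]
width: 0.0411
grasp_force: 61.7
```

```bash
python3 - <<'E'
from h import *
p,d,W=wrist("w2")
w=W.reshape(-1,3); 
c=np.array([.5427,.0795]); u=np.array([np.cos(np.radians(18.6)),np.sin(np.radians(18.6))]); n=np.array([-u[1],u[0]])
X=(w[:,:2]-c)@u; Y=(w[:,:2]-c)@n
# rail top points per x slice
for a in np.arange(-.08,.08,.02):
    k=(X>a)&(X<a+.02)&(abs(Y)<.04)&(w[:,2]>.034)&(w[:,2]<.042)
    if k.sum()>20: print(round(a,3),k.sum(),np.round(np.percentile(Y[k],[2,98])*1e3,1),"z",np.round(np.median(w[k,2]),4))
k=(abs(Y)<.022)&(w[:,2]>.07)&(abs(X)>.07); 
for s in (-1,1):
    q=k&(X*s>0); print("end",s,q.sum(),np.percentile(X[q],[2,98]) if q.sum() else "")
plan(.5427,.0795,.145,18.6)
E
```

```text
-0.02 687 [-15.8  15.7] z 0.0381
0.0 911 [-16.2  15.3] z 0.0381
0.02 975 [-16.6  15. ] z 0.0381
0.04 1070 [-17.1  14.7] z 0.0381
0.06 1130 [-17.1  14.4] z 0.038
end -1 1654 [-0.11089925 -0.08270184]
end 1 4864 [0.08938873 0.12486128]
n 1 [0.038, -0.029, -0.039, 0.001, 0.024, -0.009] endyaw 18.6 pos [0.542  0.0785 0.144 ] yaw 18.6 t 5.8
```

View pics/w2.png

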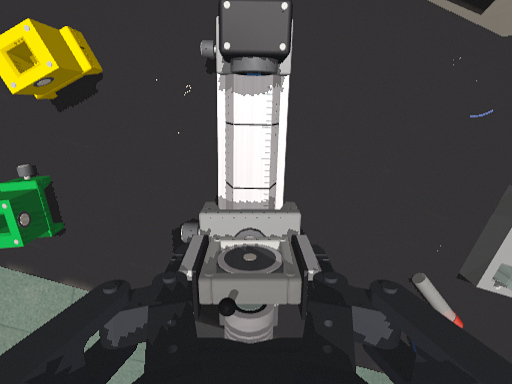

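The wrist view shows the iris held squarely above the rail. Station lines are visible at (252,124) and (252,188), with the detector beyond them.

```bash
python3 - <<'E'
from h import *
z=np.load("w2.npz");W=z["W"];g=z["p"].mean(2)
for v0 in(124,188):
    c=g[v0-6:v0+7,235:262].mean(1); v=v0-6+int(np.argmin(c)); print(v,W[v,250], g[v-1:v+2,235:262].mean(1))
m,E=cam("wrist")
P=[onz(m,E,252,v,.038) for v in(124,188)]; print(P)
u=np.array([np.cos(np.radians(17.7)),np.sin(np.radians(17.7))]);c=np.array([.5427,.0795])
for q in P: print((q[:2]-c)@u)
E
```

```text
124 [0.59427477 0.09722275 0.03900329] [210.41975309  95.60493827 187.39506173]
188 [0.54462211 0.08051595 0.03815912] [185.85185185  64.03703704 231.13580247]
[array([0.59500453, 0.09518419, 0.038     ]), array([0.54532992, 0.07841909, 0.038     ])]
0.05459702167490269
0.0021767885751716055
```

```bash
cat >> h.py <<'E'
C0=np.array([.5445,.0798]);YAW=17.8;U=np.array([np.cos(np.radians(YAW)),np.sin(np.radians(YAW))]);N=np.array([-U[1],U[0]])
def st(s,off=0): return (C0+U*(s-off)).round(4)
def inhand(W,zlo=.02,zhi=.06,r=.04):
    "extent of held thing in tool frame"
    o,M,y=pose(); T=(W.reshape(-1,3)-o["ee_pos"])@M
    k=(abs(T[:,0])<r)&(abs(T[:,1])<.022)&(T[:,2]<-zlo)&(T[:,2]>-zhi); print("tool x",np.percentile(T[k,0],[2,98])*1e3,k.sum(),"z",np.median(T[k,2]))
E
python3 - <<'E'
from h import *
W=np.load("w2.npz")["W"]; inhand(W)
print(st(0)); plan(*st(0),.09,YAW)
E
```

```text
tool x [-6.74325612 11.87855148] 5301 z -0.035058338093300216
[0.5445 0.0798]
n 3 [0.038, -0.006, 0.72, 0.0, 0.008, 0.05] endyaw 17.8 pos [0.542  0.0785 0.144 ] yaw 18.6 t 5.8
```

play_rows([
  [0.04,0,0.72,0,0.01,0.05],
  [0.04,-0.01,0.72,0,0.01,0.05],
  [0.04,-0.01,0.72,0,0,0.05],
  [0,0,0.3,0,0,0],
  [0,0,0.3,0,0,0],
  [0,0,0.3,0,0,0],
  [0,0,0.3,0,0,0],
  [0,0,0,0,0,0],
  [0,0,0,0,0,0],
  [0,0,0,0,0,0],
])

```text
time: 6.8
ee_pos: [0.5461, 0.0805, 0.0618]
orientation: [-0.0, 0.988, 0.155, 0.001]
contact_force: [0.2, 0.3, -2.8]
width: 0.041
grasp_force: 61.7
```

play_rows([
  [-0.04,-0.02,0.08,0,0,0],
  [0,0,0.08,0,0,0],
  [0,0,0.06,0,0,0],
  [0,0,0,0,0,0],
  [0,0,0,0,0,0],
  [0,0,0,0,0,0],
])

```text
time: 7.4
ee_pos: [0.5447, 0.0805, 0.0566]
orientation: [-0.0, 0.988, 0.155, 0.001]
contact_force: [-2.9, -1.2, 4.6]
width: 0.0407
grasp_force: 62.4
```

Contact at the expected seating height (0.0566). Releasing and rising.

play_rows([
  [0,0,0,0,0,0],
  [0,0,0,0,0,0],
  [0,0,0,0,0,0],
  [0,0,0,0,0,0],
  [0,0,0,0,0,0],
], claw=70)

```text
time: 7.9
ee_pos: [0.5446, 0.0805, 0.0557]
orientation: [-0.0, 0.988, 0.155, 0.001]
contact_force: [0.3, -0.3, 0.9]
width: 0.0697
grasp_force: 0.0
```

play_rows([
  [0,0,-0.9,0,0,0],
  [0,0,-0.9,0,0,0],
  [0,0,-0.9,0,0,0],
  [0,0,-0.9,0,0,0],
  [0,0,-0.9,0,0,0],
  [0,0,-0.9,0,0,0],
  [0,0,0,0,0,0],
  [0,0,0,0,0,0],
  [0,0,0,0,0,0],
])

```text
time: 8.8
ee_pos: [0.5436, 0.0803, 0.1897]
orientation: [-0.0, 0.988, 0.155, 0.0]
contact_force: [0.3, -0.0, -0.4]
width: 0.0704
grasp_force: 0.0
```

```bash
cat >> h.py <<'E'
def rail(W,s,zlo,zhi,r=.026):
    "extent in rail frame of what stands near station s"
    w=W.reshape(-1,3); X=(w[:,:2]-C0)@U; Y=(w[:,:2]-C0)@N
    k=(abs(X-s)<r)&(abs(Y)<.04)&(w[:,2]>zlo)&(w[:,2]<zhi)
    q=np.c_[X[k],Y[k]]*1000; c,sz,a=cv2.minAreaRect(q.astype(np.float32))
    print("rail",np.percentile(q,[1,99],axis=0).round(1).tolist(),np.round(sz,1),round(a,1),k.sum(),"z",np.round(np.percentile(w[k,2],[5,50,98]),4))
E
python3 - <<'E'
from h import *
p,d,W=wrist("w3")
rail(W,0,.085,.096); rail(W,0,.043,.05)
plan(.449,.3645,.17,43.7)
plan(.449,.3645,.17,-46.3)
E
```

```text
rail [[-6.4, -19.0], [5.8, 21.7]] [12.8 41.1] 0.3 720 z [0.0897 0.092  0.0936]
rail [[-14.8, -25.4], [16.6, 28.3]] [33.5 54.4] 0.2 918 z [0.0446 0.0461 0.049 ]
n 13 [0.183, -0.911, 0.06, -0.0, 0.0, -0.398] endyaw 43.7 pos [0.5435 0.0803 0.1895] yaw 17.8 t 8.8
n 14 [-0.456, -0.778, 0.056, -0.0, 0.0, 0.916] endyaw -46.3 pos [0.5435 0.0803 0.1895] yaw 17.8 t 8.8
```

View pics/w3.png

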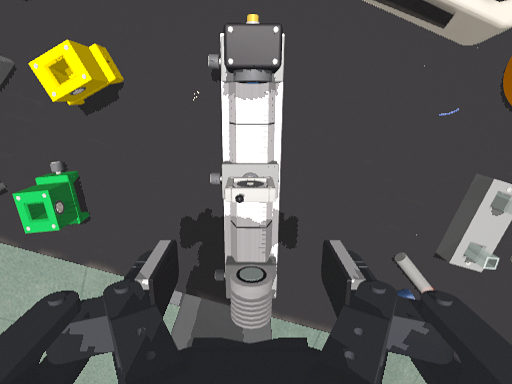

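The iris is seated (x≈0, y≈+1.4 mm, top at 0.092). Next is the lens; I'll check its grip axis from near.

play_rows([
  [-0.456,-0.78,0.055,0,0,0.915],
  [-0.456,-0.78,0.055,0,0,0.915],
  [-0.456,-0.78,0.055,0,0,0.915],
  [-0.456,-0.78,0.055,0,0,0.915],
  [-0.456,-0.78,0.055,0,0,0.915],
  [-0.456,-0.78,0.055,0,0,0.915],
  [-0.456,-0.78,0.055,0,0,0.915],
  [-0.456,-0.78,0.055,0,0,0.915],
  [-0.456,-0.78,0.055,0,0,0.915],
  [-0.456,-0.78,0.055,0,0,0.915],
  [-0.456,-0.78,0.055,0,0,0.915],
  [-0.456,-0.78,0.055,0,0,0.915],
  [-0.456,-0.78,0.055,0,0,0.915],
  [-0.456,-0.78,0.055,0,0,0.915],
  [0,0,0,0,0,0],
  [0,0,0,0,0,0],
  [0,0,0,0,0,0],
], claw=75)

```text
time: 10.55
ee_pos: [0.3609, -0.017, 0.2138]
orientation: [-0.157, 0.972, -0.167, -0.049]
contact_force: [-0.0, 0.3, 0.4]
width: 0.0749
grasp_force: 0.0
```

```bash
sed -i 's/C0=np.array(\[.5445,.0798\])/C0=np.array([.5441,.0811])/' h.py; python3 - <<'E'
from h import *
p,d,W=wrist("w4")
for zl in((.005,.03),(.03,.09),(.06,.08)): near(W,.449,.3645,.05,*zl)
plan(.449,.3645,.03,-46.3)
E
```

```text
0.005 0.03 [453.8 368.9] [67.7 36.1] 47.1 658 z 0.0210
0.03 0.09 [447.7 359.6] [32.1 42.4] 67.9 1033 z 0.0542
0.06 0.08 [445.5 359.2] [28.8 35.7] 51.3 347 z 0.0642
n 15 [-0.287, -0.915, 0.667, -0.194, 0.165, 0.355] endyaw -46.3 pos [ 0.3609 -0.0169  0.2139] yaw -18.2 t 10.6
```

View pics/w4.png

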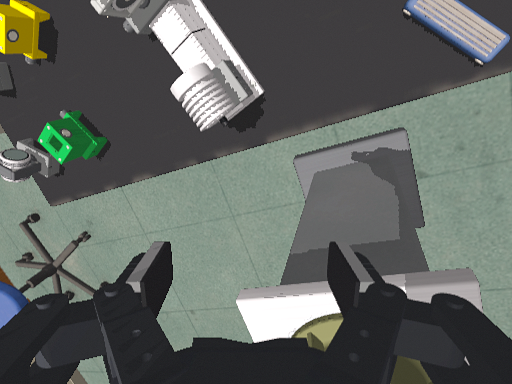

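The constant-twist arc swung inside the reach limit. The arm hit nothing, but it stopped short and tilted, at TCP (0.361,-0.017). I'll switch to straight-line rows.

```bash
cat >> h.py <<'E'
def line(x,y,z,yaw,cap=0.97,half=True):
    o,M,y0=pose(); dy=(yaw-y0+180)%360-180
    if half: dy=(dy+90)%180-90
    T=R.from_euler("z",y0+dy,degrees=True).as_matrix()@np.diag([1,-1,-1.])
    rv=R.from_matrix(M.T@T).as_rotvec(); D=np.array([x,y,z])-o["ee_pos"]
    for n in range(1,80):
        r=np.degrees(rv)/n/5
        L=[(M@R.from_rotvec(rv*k/n).as_matrix()).T@D/n/.025 for k in range(n)]
        if max(abs(np.array(L)).max(),abs(r).max())<=cap: break
    A=np.c_[L,np.tile(r,(n,1))]; A=np.diff(np.cumsum(np.vstack([np.zeros(6),A]),0).round(2),axis=0).round(2)
    for i in range(0,n,20): print(A[i:i+20].tolist())
    print("n",n,"endyaw %.1f"%(y0+dy),"pos",np.round(o["ee_pos"],4),"yaw %.1f t %.1f"%(y0,o["time"]))
    P=o["ee_pos"][:2]+np.linspace(0,1,30)[:,None]*D[:2]; print("minreach",np.hypot(*P.T).min())
E
python3 - <<'E'
from h import *
line(.447,.362,.17,-45)
E
```

```text
[[-0.08, -0.95, 0.43, -0.2, 0.16, 0.34], [-0.11, -0.95, 0.41, -0.19, 0.17, 0.34], [-0.15, -0.96, 0.39, -0.2, 0.16, 0.33], [-0.18, -0.95, 0.37, -0.19, 0.16, 0.34], [-0.21, -0.96, 0.35, -0.2, 0.16, 0.34], [-0.25, -0.96, 0.33, -0.2, 0.17, 0.34], [-0.28, -0.95, 0.32, -0.19, 0.16, 0.33], [-0.31, -0.95, 0.29, -0.2, 0.16, 0.34], [-0.34, -0.95, 0.27, -0.19, 0.17, 0.34], [-0.38, -0.94, 0.25, -0.2, 0.16, 0.34], [-0.4, -0.93, 0.23, -0.2, 0.16, 0.33], [-0.44, -0.93, 0.21, -0.19, 0.16, 0.34], [-0.46, -0.91, 0.18, -0.2, 0.17, 0.34], [-0.5, -0.91, 0.16, -0.19, 0.16, 0.34], [-0.52, -0.89, 0.14, -0.2, 0.16, 0.33]]
n 15 endyaw -45.0 pos [ 0.3609 -0.0169  0.2139] yaw -18.2 t 10.6
minreach 0.361246799451061
```

play_rows([
  [-0.08,-0.95,0.43,-0.2,0.16,0.34],
  [-0.11,-0.95,0.41,-0.19,0.17,0.34],
  [-0.15,-0.96,0.39,-0.2,0.16,0.33],
  [-0.18,-0.95,0.37,-0.19,0.16,0.34],
  [-0.21,-0.96,0.35,-0.2,0.16,0.34],
  [-0.25,-0.96,0.33,-0.2,0.17,0.34],
  [-0.28,-0.95,0.32,-0.19,0.16,0.33],
  [0,0,0,0,0,0],
])

```text
time: 11.4
ee_pos: [0.3256, -0.0083, 0.2085]
orientation: [-0.169, 0.968, -0.183, -0.027]
contact_force: [0.6, 0.2, -0.5]
width: 0.0751
grasp_force: 0.0
```

```bash
python3 - <<'E'
from h import *
line(.447,.362,.17,-45)
E
```

```text
[[-0.03, -0.89, 0.41, -0.21, 0.13, 0.29], [-0.05, -0.9, 0.38, -0.21, 0.13, 0.29], [-0.08, -0.9, 0.38, -0.21, 0.13, 0.3], [-0.11, -0.91, 0.35, -0.21, 0.13, 0.29], [-0.13, -0.91, 0.33, -0.22, 0.13, 0.29], [-0.16, -0.91, 0.32, -0.21, 0.13, 0.29], [-0.19, -0.91, 0.3, -0.21, 0.13, 0.29], [-0.22, -0.91, 0.28, -0.21, 0.13, 0.3], [-0.24, -0.92, 0.26, -0.21, 0.13, 0.29], [-0.26, -0.91, 0.24, -0.21, 0.13, 0.29], [-0.3, -0.91, 0.22, -0.21, 0.13, 0.29], [-0.31, -0.9, 0.2, -0.21, 0.14, 0.29], [-0.35, -0.9, 0.18, -0.21, 0.13, 0.3], [-0.37, -0.89, 0.15, -0.22, 0.13, 0.29], [-0.39, -0.89, 0.14, -0.21, 0.13, 0.29], [-0.42, -0.88, 0.12, -0.21, 0.13, 0.29]]
n 16 endyaw -45.0 pos [ 0.3256 -0.0083  0.2085] yaw -20.3 t 11.4
minreach 0.3257496148409639
```

```bash
python3 - <<'E'
from h import *
o,M,y=pose(); print(o["joint_pos"].round(3),o["qd"].round(3)); print(M.round(3)); print([a for a in dir(sensors) if a[0]!='_'],[a for a in dir(env) if a[0]!='_'])
E
```

```text
[-0.356 -0.119 -0.63   1.175  0.325  3.141] [ 0.008  0.022  0.024 -0.013 -0.002 -0.   ]
[[ 0.932 -0.364  0.009]
 [-0.345 -0.876  0.337]
 [-0.115 -0.317 -0.941]]
['get_obs'] ['PlanningError', 'grip_depth', 'job_done']
```

play_rows([
  [0,0,0,0,0,0],
  [0,0,0,0,0,0],
])

```text
time: 11.6
ee_pos: [0.3271, -0.0086, 0.2084]
orientation: [-0.169, 0.968, -0.183, -0.027]
contact_force: [0.6, -0.0, 0.0]
width: 0.0749
grasp_force: 0.0
```

Joint 6 is at its limit, because the yaw wants the other half-turn (yaw = j1+180°−j6). I'll turn back and see where the commanded pose is.

play_rows([
  [0,0,0,0,0,-0.9],
  [0,0,0,0,0,-0.9],
  [0,0,0,0,0,-0.9],
  [0,0,0,0,0,-0.9],
  [0,0,0,0,0,0],
])

```text
time: 12.1
ee_pos: [0.327, -0.0085, 0.2082]
orientation: [-0.171, 0.985, -0.029, -0.001]
contact_force: [0.0, 0.4, -0.5]
width: 0.075
grasp_force: 0.0
```

```bash
python3 - <<'E'
from h import *
o,M,y=pose(); print(o["joint_pos"].round(3),o["qd"].round(3)); print(M.round(3),y,o["ee_pos"])
E
```

```text
[-0.355 -0.116 -0.628  1.175  0.325  2.826] [-0.    -0.002 -0.     0.004 -0.     0.067]
[[ 0.998 -0.057  0.008]
 [-0.056 -0.94   0.337]
 [-0.012 -0.337 -0.941]] -3.2299159486950724 [ 0.3270089  -0.00852934  0.20824662]
```

```bash
python3 - <<'E'
from h import *
line(.45,.06,.2,50,half=False)
E
```

```text
[[0.43, -0.25, 0.12, -0.34, -0.16, -0.96], [0.46, -0.22, 0.1, -0.34, -0.15, -0.96], [0.47, -0.17, 0.09, -0.33, -0.16, -0.96], [0.48, -0.15, 0.08, -0.34, -0.15, -0.96], [0.5, -0.1, 0.07, -0.34, -0.16, -0.96], [0.51, -0.06, 0.06, -0.34, -0.15, -0.96], [0.51, -0.02, 0.05, -0.33, -0.16, -0.96], [0.51, 0.01, 0.05, -0.34, -0.15, -0.96], [0.51, 0.07, 0.04, -0.34, -0.16, -0.96], [0.5, 0.1, 0.03, -0.34, -0.15, -0.96], [0.49, 0.14, 0.03, -0.33, -0.16, -0.96]]
n 11 endyaw 50.0 pos [ 0.327  -0.0085  0.2082] yaw -3.2 t 12.1
minreach 0.32712011359530063
```

play_rows([
  [0.43,-0.25,0.12,-0.34,-0.16,-0.96],
  [0.46,-0.22,0.1,-0.34,-0.15,-0.96],
  [0.47,-0.17,0.09,-0.33,-0.16,-0.96],
  [0.48,-0.15,0.08,-0.34,-0.15,-0.96],
  [0.5,-0.1,0.07,-0.34,-0.16,-0.96],
  [0.51,-0.06,0.06,-0.34,-0.15,-0.96],
  [0.51,-0.02,0.05,-0.33,-0.16,-0.96],
  [0.51,0.01,0.05,-0.34,-0.15,-0.96],
  [0.51,0.07,0.04,-0.34,-0.16,-0.96],
  [0.5,0.1,0.03,-0.34,-0.15,-0.96],
  [0.49,0.14,0.03,-0.33,-0.16,-0.96],
  [0,0,0,0,0,0],
])

```text
time: 13.3
ee_pos: [0.4508, 0.0613, 0.1999]
orientation: [-0.0, 0.906, 0.423, 0.0]
contact_force: [0.2, -0.3, 0.8]
width: 0.075
grasp_force: 0.0
```

```bash
python3 - <<'E'
from h import *
line(.448,.363,.17,134,half=False)
E
```

```text
[[0.51, -0.44, 0.07, 0.0, -0.0, -0.93], [0.54, -0.39, 0.06, 0.0, 0.0, -0.94], [0.58, -0.34, 0.07, 0.0, 0.0, -0.93], [0.6, -0.3, 0.07, 0.0, 0.0, -0.93], [0.62, -0.25, 0.06, 0.0, 0.0, -0.93], [0.64, -0.2, 0.07, 0.0, 0.0, -0.94], [0.65, -0.15, 0.07, 0.0, 0.0, -0.93], [0.67, -0.09, 0.06, 0.0, 0.0, -0.93], [0.67, -0.03, 0.07, 0.0, 0.0, -0.94], [0.67, 0.01, 0.07, 0.0, 0.0, -0.93], [0.66, 0.07, 0.06, 0.0, 0.0, -0.93], [0.66, 0.13, 0.07, 0.0, 0.0, -0.94], [0.65, 0.18, 0.07, 0.0, 0.0, -0.93], [0.63, 0.23, 0.06, 0.0, 0.0, -0.93], [0.61, 0.28, 0.07, 0.0, 0.0, -0.93], [0.58, 0.33, 0.07, 0.0, 0.0, -0.94], [0.56, 0.38, 0.06, 0.0, 0.0, -0.93], [0.52, 0.42, 0.07, 0.0, 0.0, -0.93]]
n 18 endyaw 134.0 pos [0.4508 0.0613 0.1999] yaw 50.0 t 13.3
minreach 0.4549109536699807
```

play_rows([
  [0.51,-0.44,0.07,0.0,0,-0.93],
  [0.54,-0.39,0.06,0.0,0.0,-0.94],
  [0.58,-0.34,0.07,0.0,0.0,-0.93],
  [0.6,-0.3,0.07,0.0,0.0,-0.93],
  [0.62,-0.25,0.06,0.0,0.0,-0.93],
  [0.64,-0.2,0.07,0.0,0.0,-0.94],
  [0.65,-0.15,0.07,0.0,0.0,-0.93],
  [0.67,-0.09,0.06,0.0,0.0,-0.93],
  [0.67,-0.03,0.07,0.0,0.0,-0.94],
  [0.67,0.01,0.07,0.0,0.0,-0.93],
  [0.66,0.07,0.06,0.0,0.0,-0.93],
  [0.66,0.13,0.07,0.0,0.0,-0.94],
  [0.65,0.18,0.07,0.0,0.0,-0.93],
  [0.63,0.23,0.06,0.0,0.0,-0.93],
  [0.61,0.28,0.07,0.0,0.0,-0.93],
  [0.58,0.33,0.07,0.0,0.0,-0.94],
  [0.56,0.38,0.06,0.0,0.0,-0.93],
  [0.52,0.42,0.07,0.0,0.0,-0.93],
  [0,0,0,0,0,0],
  [0,0,0,0,0,0],
])

```text
time: 15.3
ee_pos: [0.4471, 0.3611, 0.1698]
orientation: [-0.0, 0.393, 0.92, -0.001]
contact_force: [0.1, -0.0, 0.2]
width: 0.0749
grasp_force: 0.0
```

```bash
python3 - <<'E'
from h import *
p,d,W=wrist("w5")
for zl in((.005,.03),(.03,.09),(.06,.08)): near(W,.449,.3645,.05,*zl)
line(.449,.3645,.03,134,half=False)
E
```

```text
0.005 0.03 [453.  370.8] [66.9 34.5] 46.9 697 z 0.0215
0.03 0.09 [448.4 366.3] [41.6 34.9] 47.2 1949 z 0.0639
0.06 0.08 [449.1 366.4] [37.6 37.6] 1.3 1426 z 0.0671
[[0.01, 0.03, 0.93, -0.0, -0.0, -0.01], [0.01, 0.02, 0.94, -0.01, 0.0, -0.01], [0.01, 0.03, 0.93, 0.0, 0.0, 0.0], [0.01, 0.03, 0.93, 0.0, 0.0, -0.01], [0.0, 0.02, 0.93, 0.0, 0.0, -0.01], [0.01, 0.03, 0.94, -0.01, 0.0, -0.01]]
n 6 endyaw 134.0 pos [0.4471 0.3608 0.1699] yaw 133.8 t 15.3
minreach 0.5745329204068418
```

View pics/w5.png

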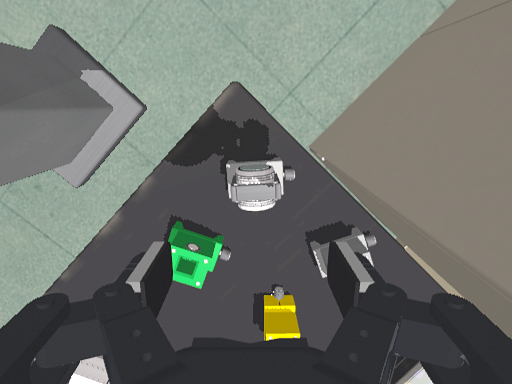

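The lens carrier is at (254,185) with its axis at 47.1°. I'll correct the yaw by +3° and descend.

play_rows([
  [0.1,0.19,0.9,0,0,-0.64],
  [0,0,0.95,0,0,0],
  [0,0,0.95,0,0,0],
  [0,0,0.95,0,0,0],
  [0,0,0.95,0,0,0],
  [0,0,0.85,0,0,0],
  [0,0,0,0,0,0],
  [0,0,0,0,0,0],
])

```text
time: 16.15
ee_pos: [0.4489, 0.3661, 0.0317]
orientation: [-0.0, 0.366, 0.93, -0.0]
contact_force: [-0.4, 0.5, -0.1]
width: 0.0748
grasp_force: 0.0
```

play_rows([
  [0,0,0,0,0,0],
  [0,0,0,0,0,0],
  [0,0,0,0,0,0],
  [0,0,0,0,0,0],
  [0,0,0,0,0,0],
  [0,0,0,0,0,0],
  [0,0,0,0,0,0],
], claw=25)

```text
time: 16.85
ee_pos: [0.4498, 0.3675, 0.033]
orientation: [0.001, 0.366, 0.931, 0.001]
contact_force: [-0.9, -1.1, 6.6]
width: 0.0409
grasp_force: 60.9
```

play_rows([
  [0,0,-0.7,0,0,0],
  [0,0,-0.9,0,0,0],
  [0,0,-0.9,0,0,0],
  [0,0,-0.9,0,0,0],
  [0,0,-0.9,0,0,0],
  [0,0,-0.5,0,0,0],
  [0,0,0,0,0,0],
])

```text
time: 17.55
ee_pos: [0.45, 0.3678, 0.1534]
orientation: [0.001, 0.365, 0.931, 0.002]
contact_force: [-0.1, 0.2, -1.9]
width: 0.041
grasp_force: 61.0
```

```bash
python3 - <<'E'
from h import *
print(st(-.052))
line(*st(-.052),.16,197.8,half=False)
E
```

```text
[0.4946 0.0652]
[[-0.73, -0.59, -0.02, 0.0, 0.0, -0.93], [-0.69, -0.65, -0.02, 0.01, 0.0, -0.94], [-0.63, -0.7, -0.03, 0.0, 0.01, -0.93], [-0.57, -0.75, -0.02, 0.0, 0.0, -0.93], [-0.5, -0.79, -0.02, 0.0, 0.0, -0.94], [-0.44, -0.83, -0.02, 0.01, 0.0, -0.93], [-0.37, -0.86, -0.02, 0.0, 0.0, -0.93], [-0.3, -0.9, -0.03, 0.0, 0.0, -0.94], [-0.23, -0.91, -0.02, 0.0, 0.01, -0.93], [-0.15, -0.93, -0.02, 0.01, 0.0, -0.93], [-0.08, -0.94, -0.02, 0.0, 0.0, -0.94], [0.0, -0.94, -0.02, 0.0, 0.0, -0.93], [0.08, -0.94, -0.02, 0.01, 0.0, -0.93]]
n 13 endyaw 197.8 pos [0.45   0.3678 0.1534] yaw 137.1 t 17.6
minreach 0.4988309537348766
```

play_rows([
  [-0.73,-0.59,-0.02,0.0,0.0,-0.93],
  [-0.69,-0.65,-0.02,0.01,0.0,-0.94],
  [-0.63,-0.7,-0.03,0.0,0.01,-0.93],
  [-0.57,-0.75,-0.02,0.0,0.0,-0.93],
  [-0.5,-0.79,-0.02,0.0,0.0,-0.94],
  [-0.44,-0.83,-0.02,0.01,0.0,-0.93],
  [-0.37,-0.86,-0.02,0.0,0.0,-0.93],
  [-0.3,-0.9,-0.03,0.0,0.0,-0.94],
  [-0.23,-0.91,-0.02,0.0,0.01,-0.93],
  [-0.15,-0.93,-0.02,0.01,0.0,-0.93],
  [-0.08,-0.94,-0.02,0.0,0.0,-0.94],
  [0.0,-0.94,-0.02,0.0,0.0,-0.93],
  [0.08,-0.94,-0.02,0.01,0.0,-0.93],
  [0,0,0,0,0,0],
  [0,0,0,0,0,0],
  [0,0,0,0,0,0],
])

```text
time: 19.15
ee_pos: [0.4931, 0.0647, 0.1578]
orientation: [-0.002, -0.154, 0.988, -0.001]
contact_force: [0.6, 0.1, -2.9]
width: 0.041
grasp_force: 61.3
```

```bash
python3 - <<'E'
from h import *
p,d,W=wrist("w6"); inhand(W,.025,.05)
z=np.load("w6.npz")
line(*st(-.052),.09,197.8,half=False)
E
```

```text
tool x [-16.47125613  16.08679391] 6919 z -0.034063768056369105
[[-0.02, -0.0, 0.91, -0.01, -0.01, -0.0], [-0.03, 0.0, 0.9, 0.0, -0.02, 0.0], [-0.02, 0.0, 0.91, -0.01, -0.01, 0.0]]
n 3 endyaw -162.2 pos [0.4932 0.0649 0.158 ] yaw -162.2 t 19.2
minreach 0.49740196513519075
```

View pics/w6.png

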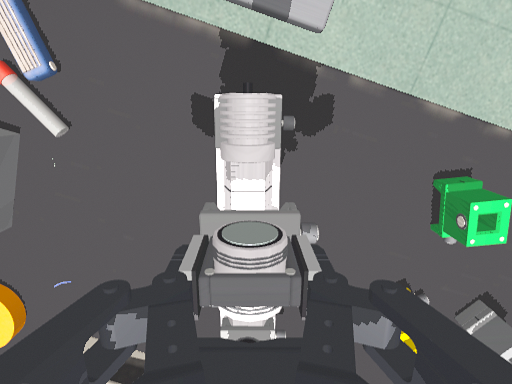

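The lens is held squarely and centred (barrel ±16 mm). A station line is visible near (250,188).

```bash
python3 - <<'E'
from h import *
g=np.load("w6.npz")["p"].mean(2);m,E=cam("wrist")
print([ (v,g[v,238:262].mean().round(),round(float((onz(m,E,250,v,.038)[:2]-C0)@U*1000),1)) for v in range(180,200)])
E
```

```text
[(180, np.float64(255.0), -61.4), (181, np.float64(255.0), -60.5), (182, np.float64(255.0), -59.6), (183, np.float64(255.0), -58.7), (184, np.float64(255.0), -57.8), (185, np.float64(255.0), -56.9), (186, np.float64(255.0), -56.0), (187, np.float64(255.0), -55.1), (188, np.float64(255.0), -54.1), (189, np.float64(255.0), -53.2), (190, np.float64(255.0), -52.3), (191, np.float64(203.0), -51.4), (192, np.float64(255.0), -50.5), (193, np.float64(255.0), -49.5), (194, np.float64(255.0), -48.6), (195, np.float64(255.0), -47.7), (196, np.float64(255.0), -46.8), (197, np.float64(255.0), -45.8), (198, np.float64(255.0), -44.9), (199, np.float64(255.0), -44.0)]
```

play_rows([
  [-0.02,0,0.9,-0.01,-0.01,0],
  [-0.03,0,0.9,0,-0.02,0],
  [-0.02,0,0.9,-0.01,-0.01,0],
  [0,0,0.3,0,0,0],
  [0,0,0.3,0,0,0],
  [0,0,0.3,0,0,0],
  [0,0,0.2,0,0,0],
  [0,0,0,0,0,0],
  [0,0,0,0,0,0],
  [0,0,0,0,0,0],
])

```text
time: 20.2
ee_pos: [0.4956, 0.0647, 0.0641]
orientation: [0.001, -0.154, 0.988, 0.0]
contact_force: [-0.8, -0.3, -1.4]
width: 0.0411
grasp_force: 61.3
```

Line measured at -51.4, so the rail frame is confirmed. Seating and releasing.

play_rows([
  [0.02,0.01,0.12,0,0,0],
  [0,0,0.1,0,0,0],
  [0,0,0.08,0,0,0],
  [0,0,0,0,0,0],
  [0,0,0,0,0,0],
  [0,0,0,0,0,0],
])

```text
time: 20.8
ee_pos: [0.4947, 0.0647, 0.057]
orientation: [0.0, -0.154, 0.988, 0.0]
contact_force: [-4.2, -0.1, 9.9]
width: 0.0409
grasp_force: 62.4
```

play_rows([
  [0,0,0,0,0,0],
  [0,0,0,0,0,0],
  [0,0,0,0,0,0],
  [0,0,0,0,0,0],
  [0,0,0,0,0,0],
], claw=70)

```text
time: 21.3
ee_pos: [0.4946, 0.0647, 0.0559]
orientation: [0.0, -0.155, 0.988, 0.0]
contact_force: [-0.9, 0.0, -0.2]
width: 0.07
grasp_force: 0.0
```

play_rows([
  [0,0,-0.9,0,0,0],
  [0,0,-0.9,0,0,0],
  [0,0,-0.9,0,0,0],
  [0,0,-0.9,0,0,0],
  [0,0,-0.9,0,0,0],
  [0,0,-0.9,0,0,0],
  [0,0,0,0,0,0],
  [0,0,0,0,0,0],
])

```text
time: 22.1
ee_pos: [0.4949, 0.0648, 0.1911]
orientation: [0.001, -0.155, 0.988, 0.0]
contact_force: [-0.0, 0.6, 0.1]
width: 0.0701
grasp_force: 0.0
```

```bash
python3 - <<'E'
from h import *
p,d,W=wrist("w7"); rail(W,-.052,.085,.096,.03);rail(W,-.052,.043,.05);rail(W,0,.085,.096);rail(W,0,.043,.05)
line(.5723,.3697,.17,154.7,half=False)
E
```

```text
rail [[-67.9, -19.9], [-35.1, 20.3]] [39.2 36.5] 49.2 1373 z [0.0856 0.0912 0.093 ]
rail [[-68.5, -27.0], [-35.7, 27.1]] [54.7 34.3] 89.5 536 z [0.0444 0.0458 0.0473]
rail [[-8.0, -20.2], [4.1, 20.6]] [41.2 13.9] 89.6 676 z [0.0877 0.0917 0.0932]
rail [[-18.9, -26.8], [12.5, 26.9]] [33.6 54.6] 0.1 869 z [0.0445 0.046  0.0492]
[[-0.52, 0.82, 0.06, -0.0, -0.0, 0.66], [-0.46, 0.85, 0.07, 0.0, 0.0, 0.67], [-0.42, 0.87, 0.06, 0.0, 0.0, 0.66], [-0.37, 0.9, 0.06, 0.0, 0.0, 0.66], [-0.31, 0.92, 0.06, 0.0, 0.0, 0.66], [-0.26, 0.93, 0.07, 0.0, 0.0, 0.67], [-0.2, 0.95, 0.06, 0.0, 0.0, 0.66], [-0.16, 0.95, 0.06, 0.0, 0.0, 0.66], [-0.09, 0.97, 0.06, 0.0, 0.0, 0.66], [-0.04, 0.97, 0.07, 0.0, 0.0, 0.67], [0.02, 0.96, 0.06, 0.0, 0.0, 0.66], [0.07, 0.97, 0.06, 0.0, 0.0, 0.66], [0.13, 0.96, 0.07, 0.0, 0.0, 0.67]]
n 13 endyaw -205.3 pos [0.4942 0.0647 0.1904] yaw -162.2 t 22.1
minreach 0.49843456702596367
```

Both are seated within about 2 mm of their lines. Now the holder.

play_rows([
  [-0.52,0.82,0.06,0,0,0.66],
  [-0.46,0.85,0.07,0.0,0.0,0.67],
  [-0.42,0.87,0.06,0.0,0.0,0.66],
  [-0.37,0.9,0.06,0.0,0.0,0.66],
  [-0.31,0.92,0.06,0.0,0.0,0.66],
  [-0.26,0.93,0.07,0.0,0.0,0.67],
  [-0.2,0.95,0.06,0.0,0.0,0.66],
  [-0.16,0.95,0.06,0.0,0.0,0.66],
  [-0.09,0.97,0.06,0.0,0.0,0.66],
  [-0.04,0.97,0.07,0.0,0.0,0.67],
  [0.02,0.96,0.06,0.0,0.0,0.66],
  [0.07,0.97,0.06,0.0,0.0,0.66],
  [0.13,0.96,0.07,0.0,0.0,0.67],
  [0,0,0,0,0,0],
  [0,0,0,0,0,0],
  [0,0,0,0,0,0],
], claw=70)

```text
time: 23.75
ee_pos: [0.572, 0.3687, 0.1696]
orientation: [-0.0, 0.219, 0.976, -0.001]
contact_force: [-0.1, -0.5, 0.5]
width: 0.07
grasp_force: 0.0
```

```bash
python3 - <<'E'
from h import *
p,d,W=wrist("w8")
for zl in((.005,.03),(.03,.07),(.05,.065)): near(W,.5723,.3697,.05,*zl)
line(.5723,.3697,.026,154.7,half=False)
E
```

```text
0.005 0.03 [574.8 375.6] [66.7 34.5] 63.3 708 z 0.0217
0.03 0.07 [572.1 370. ] [39.9 34.9] 64.2 1938 z 0.0556
0.05 0.065 [572.3 370. ] [39.7 35. ] 63.6 1533 z 0.0559
[[0.0, 0.01, 0.96, -0.0, -0.0, -0.0], [0.0, 0.0, 0.96, 0.0, 0.0, 0.0], [0.01, 0.01, 0.96, -0.01, 0.0, 0.0], [0.0, 0.01, 0.96, 0.0, 0.0, 0.0], [0.0, 0.0, 0.96, 0.0, 0.0, -0.01], [0.0, 0.01, 0.96, 0.0, 0.0, 0.0]]
n 6 endyaw 154.7 pos [0.5722 0.3687 0.17  ] yaw 154.7 t 23.8
minreach 0.6806956216823234
```

View pics/w8.png

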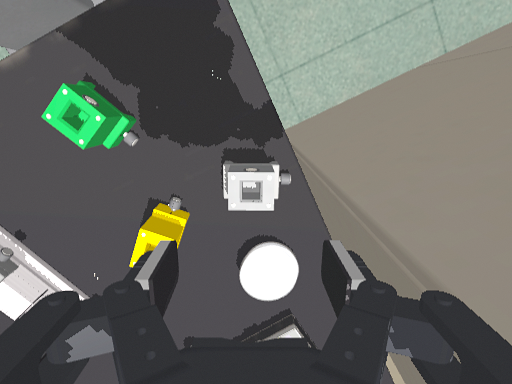

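The grey holder carrier is at (250,188), with the well visible. The green and yellow ones are left alone. Gripping.

play_rows([
  [0.01,0.03,0.95,0,0,0.2],
  [0,0,0.95,0,0,0],
  [0,0,0.95,0,0,0],
  [0,0,0.95,0,0,0],
  [0,0,0.95,0,0,0],
  [0,0,0.95,0,0,0],
  [0,0,0,0,0,0],
  [0,0,0,0,0,0],
])

```text
time: 24.6
ee_pos: [0.5726, 0.3698, 0.0284]
orientation: [-0.0, 0.228, 0.974, -0.0]
contact_force: [-0.2, -0.1, 0.5]
width: 0.07
grasp_force: 0.0
```

play_rows([
  [0,0,0,0,0,0],
  [0,0,0,0,0,0],
  [0,0,0,0,0,0],
  [0,0,0,0,0,0],
  [0,0,0,0,0,0],
  [0,0,0,0,0,0],
  [0,0,0,0,0,0],
], claw=25)

```text
time: 25.3
ee_pos: [0.574, 0.3712, 0.0301]
orientation: [0.001, 0.228, 0.974, 0.001]
contact_force: [-1.0, -1.5, 7.0]
width: 0.0387
grasp_force: 61.6
```

play_rows([
  [0,0,-0.7,0,0,0],
  [0,0,-0.9,0,0,0],
  [0,0,-0.9,0,0,0],
  [0,0,-0.9,0,0,0],
  [0,0,-0.9,0,0,0],
  [0,0,-0.9,0,0,0],
  [0,0,0,0,0,0],
])

```text
time: 26.0
ee_pos: [0.5745, 0.3718, 0.1619]
orientation: [0.002, 0.228, 0.974, 0.002]
contact_force: [0.8, -0.0, -2.1]
width: 0.0388
grasp_force: 61.3
```

```bash
python3 - <<'E'
from h import *
print(st(.052))
line(*st(.052),.16,197.8,half=False)
E
```

```text
[0.5936 0.097 ]
[[-0.46, -0.79, 0.0, 0.0, 0.0, -0.74], [-0.41, -0.82, 0.01, 0.01, 0.01, -0.73], [-0.36, -0.85, 0.0, 0.0, 0.0, -0.74], [-0.31, -0.87, 0.0, 0.0, 0.01, -0.73], [-0.24, -0.88, 0.01, 0.01, 0.0, -0.74], [-0.19, -0.9, 0.0, 0.0, 0.01, -0.73], [-0.13, -0.91, 0.01, 0.01, 0.0, -0.74], [-0.08, -0.91, 0.0, 0.0, 0.01, -0.73], [-0.01, -0.92, 0.01, 0.0, 0.0, -0.74], [0.05, -0.92, 0.0, 0.01, 0.01, -0.73], [0.1, -0.91, 0.01, 0.0, 0.0, -0.74], [0.16, -0.9, 0.0, 0.0, 0.01, -0.73]]
n 12 endyaw 197.8 pos [0.5745 0.3718 0.1619] yaw 153.7 t 26.0
minreach 0.6014731581708365
```

play_rows([
  [-0.46,-0.79,0.0,0.0,0.0,-0.74],
  [-0.41,-0.82,0.01,0.01,0.01,-0.73],
  [-0.36,-0.85,0.0,0.0,0.0,-0.74],
  [-0.31,-0.87,0.0,0.0,0.01,-0.73],
  [-0.24,-0.88,0.01,0.01,0.0,-0.74],
  [-0.19,-0.9,0.0,0.0,0.01,-0.73],
  [-0.13,-0.91,0.01,0.01,0.0,-0.74],
  [-0.08,-0.91,0.0,0.0,0.01,-0.73],
  [-0.01,-0.92,0.01,0.0,0.0,-0.74],
  [0.05,-0.92,0.0,0.01,0.01,-0.73],
  [0.1,-0.91,0.01,0.0,0.0,-0.74],
  [0.16,-0.9,0.0,0.0,0.01,-0.73],
  [0,0,0,0,0,0],
  [0,0,0,0,0,0],
  [0,0,0,0,0,0],
])

```text
time: 27.5
ee_pos: [0.5914, 0.0964, 0.1564]
orientation: [-0.003, -0.155, 0.988, -0.001]
contact_force: [0.4, -0.2, -2.2]
width: 0.0388
grasp_force: 61.4
```

```bash
python3 - <<'E'
from h import *
p,d,W=wrist("w9"); inhand(W,.015,.04)
rail(W,0,.085,.096);rail(W,-.052,.085,.096,.03)
line(*st(.052),.085,197.8,half=False)
E
```

```text
tool x [-16.08678483  17.32521749] 7903 z -0.025660827838157523
rail [[-7.5, -20.6], [5.0, 20.6]] [41.7 12.9] 89.9 1059 z [0.0905 0.0919 0.0934]
rail [[-67.3, -19.9], [-34.3, 20.4]] [38.4 37.2] 46.5 2638 z [0.0858 0.0913 0.0934]
[[-0.04, -0.0, 0.95, -0.0, -0.02, 0.0], [-0.03, -0.01, 0.96, -0.01, -0.03, 0.0], [-0.03, 0.0, 0.95, 0.0, -0.02, 0.0]]
n 3 endyaw -162.2 pos [0.5914 0.0966 0.1566] yaw -162.2 t 27.6
minreach 0.5992805267985993
```

play_rows([
  [-0.04,0,0.95,0,-0.02,0],
  [-0.03,0,0.95,-0.01,-0.03,0],
  [-0.03,0,0.95,0,-0.02,0],
  [0,0,0.25,0,0,0],
  [0,0,0.25,0,0,0],
  [0,0,0.25,0,0,0],
  [0,0,0.2,0,0,0],
  [0,0,0,0,0,0],
  [0,0,0,0,0,0],
  [0,0,0,0,0,0],
])

```text
time: 28.55
ee_pos: [0.5944, 0.0965, 0.0627]
orientation: [0.001, -0.154, 0.988, -0.0]
contact_force: [-0.3, 0.1, -2.9]
width: 0.0394
grasp_force: 61.3
```

play_rows([
  [0,0,0.12,0,0,0],
  [0,0,0.1,0,0,0],
  [0,0,0,0,0,0],
  [0,0,0,0,0,0],
  [0,0,0,0,0,0],
])

```text
time: 29.05
ee_pos: [0.5939, 0.0964, 0.0566]
orientation: [0.0, -0.155, 0.988, -0.0]
contact_force: [0.1, 0.1, -3.1]
width: 0.0392
grasp_force: 61.3
```

play_rows([
  [0,0,0.08,0,0,0],
  [0,0,0.07,0,0,0],
  [0,0,0,0,0,0],
  [0,0,0,0,0,0],
  [0,0,0,0,0,0],
])

```text
time: 29.55
ee_pos: [0.5943, 0.0964, 0.0541]
orientation: [0.001, -0.154, 0.988, -0.0]
contact_force: [-3.1, -1.0, 7.7]
width: 0.0394
grasp_force: 62.5
```

play_rows([
  [0,0,0,0,0,0],
  [0,0,0,0,0,0],
  [0,0,0,0,0,0],
  [0,0,0,0,0,0],
  [0,0,0,0,0,0],
], claw=65)

```text
time: 30.05
ee_pos: [0.5939, 0.0965, 0.0527]
orientation: [0.0, -0.155, 0.988, -0.0]
contact_force: [0.5, -0.3, -0.5]
width: 0.0648
grasp_force: 0.0
```

play_rows([
  [0,0,-0.9,0,0,0],
  [0,0,-0.9,0,0,0],
  [0,0,-0.9,0,0,0],
  [0,0,-0.9,0,0,0],
  [0,0,-0.9,0,0,0],
  [0,0,-0.9,0,0,0],
  [0,0,0,0,0,0],
  [0,0,0,0,0,0],
  [0,0,0,0,0,0],
])

```text
time: 30.95
ee_pos: [0.5931, 0.0964, 0.1865]
orientation: [-0.001, -0.155, 0.988, -0.0]
contact_force: [-0.1, 0.1, 0.0]
width: 0.0648
grasp_force: 0.0
```

```bash
python3 - <<'E'
from h import *
p,d,W=wrist("w10"); rail(W,.052,.075,.085);rail(W,.052,.043,.05);rail(W,0,.085,.096);rail(W,-.052,.085,.096,.03);rail(W,-.052,.043,.05)
w=W.reshape(-1,3);X=(w[:,:2]-C0)@U; Y=(w[:,:2]-C0)@N
k=(abs(X-.052)<.015)&(abs(Y)<.015)&(w[:,2]<.07)&(w[:,2]>.045);print("well",k.sum(),np.percentile(X[k],[2,98]),np.percentile(Y[k],[2,98]),np.percentile(w[k,2],[5,50]))
line(.598,-.1775,.19,181.4,half=False)
E
```

```text
rail [[35.2, -19.7], [68.8, 19.4]] [40.  34.8] 89.6 1573 z [0.0779 0.0798 0.0812]
rail [[35.1, -27.2], [68.3, 26.8]] [33.8 54.8] 0.6 425 z [0.0446 0.0459 0.0495]
rail [[-7.9, -20.5], [4.8, 20.4]] [41.3 13. ] 89.8 864 z [0.0904 0.0919 0.0934]
rail [[-67.3, -19.9], [-34.6, 20.2]] [41.8 33.8] 90.0 2025 z [0.0858 0.0913 0.0934]
rail [[-68.3, -26.9], [-33.9, 27.3]] [54.6 34.7] 90.0 564 z [0.0443 0.0458 0.0474]
well 282 [0.05101834 0.06070858] [-0.00820668  0.00781343] [0.05310747 0.05450494]
[[0.26, -0.87, -0.01, -0.0, -0.0, 0.27], [0.24, -0.88, -0.01, 0.0, 0.0, 0.28], [0.23, -0.89, -0.01, 0.0, -0.01, 0.27], [0.2, -0.89, -0.02, 0.0, 0.0, 0.27], [0.17, -0.9, -0.01, 0.0, 0.0, 0.27], [0.16, -0.9, -0.01, 0.0, 0.0, 0.28], [0.14, -0.9, -0.01, 0.0, 0.0, 0.27], [0.11, -0.9, -0.01, 0.0, 0.0, 0.27], [0.09, -0.91, -0.01, 0.0, -0.01, 0.28], [0.07, -0.91, -0.02, 0.0, 0.0, 0.27], [0.05, -0.92, -0.01, 0.0, 0.0, 0.27], [0.03, -0.91, -0.01, -0.01, 0.0, 0.28]]
n 12 endyaw -178.6 pos [0.593  0.0963 0.1864] yaw -162.2 t 31.0
minreach 0.5946546608228976
```

View pics/w10.png

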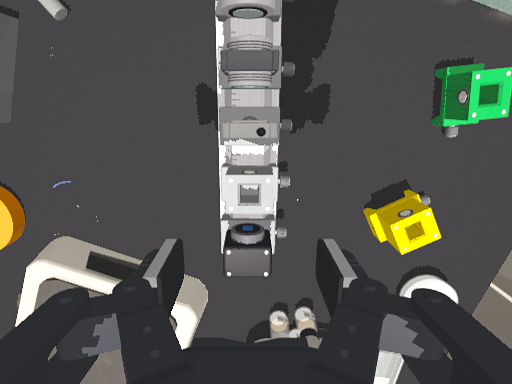

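All three are seated: the holder is at x=52.0, y≈0, with its top at 0.0798. Going to the stoppered cuvette.

play_rows([
  [0.26,-0.87,-0.01,0,0,0.27],
  [0.24,-0.88,-0.01,0.0,0.0,0.28],
  [0.23,-0.89,-0.01,0.0,-0.01,0.27],
  [0.2,-0.89,-0.02,0.0,0.0,0.27],
  [0.17,-0.9,-0.01,0.0,0.0,0.27],
  [0.16,-0.9,-0.01,0.0,0.0,0.28],
  [0.14,-0.9,-0.01,0.0,0.0,0.27],
  [0.11,-0.9,-0.01,0.0,0.0,0.27],
  [0.09,-0.91,-0.01,0.0,-0.01,0.28],
  [0.07,-0.91,-0.02,0.0,0.0,0.27],
  [0.05,-0.92,-0.01,0.0,0.0,0.27],
  [0.03,-0.91,-0.01,-0.01,0.0,0.28],
  [0,0,0,0,0,0],
  [0,0,0,0,0,0],
  [0,0,0,0,0,0],
  [0,0,0,0,0,0],
], claw=45)

```text
time: 32.6
ee_pos: [0.5988, -0.1764, 0.1912]
orientation: [0.001, -0.013, 1.0, 0.001]
contact_force: [-0.5, 0.3, 0.2]
width: 0.0452
grasp_force: 0.0
```

```bash
python3 - <<'E'
from h import *
p,d,W=wrist("w11")
near(W,.568,-.178,.06,.02,.03)
near(W,.598,-.1775,.025,.03,.07);near(W,.598,-.1775,.025,.056,.066)
near(W,.538,-.178,.025,.03,.07)
line(.598,-.1775,.08,181.4,half=False)
E
```

```text
0.02 0.03 [ 568.  -178.4] [99.7 40.1] 1.2 3475 z 0.0260
0.03 0.07 [ 597.3 -177.8] [12.8 12.8] 12.9 267 z 0.0569
0.056 0.066 [ 597.5 -177.8] [11.1 11.5] 21.6 137 z 0.0609
0.03 0.07 [ 537.8 -179. ] [13.1 12.9] 12.3 125 z 0.0509
[[0.01, -0.01, 0.89, 0.0, 0.0, 0.0], [0.01, -0.01, 0.89, 0.0, 0.01, 0.0], [0.0, 0.0, 0.89, 0.01, 0.0, 0.01], [0.01, -0.01, 0.89, 0.0, 0.01, 0.0], [0.01, -0.01, 0.89, 0.0, 0.0, 0.0]]
n 5 endyaw -178.6 pos [ 0.5989 -0.1765  0.1913] yaw -178.6 t 32.6
minreach 0.6237870229493396
```

View pics/w11.png

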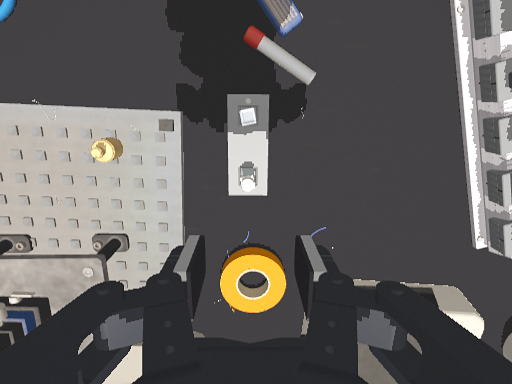

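The stoppered cuvette is at (248,178), white-topped with its top at 0.061. The open one is at (248,115). Both sit turned about 12° in their wells, so I'll grip at yaw 192.

```bash
python3 - <<'E'
from h import *
line(.5985,-.1777,.09,192,half=False)
E
```

```text
[[0.0, -0.01, 0.81, 0.0, 0.0, -0.42], [0.01, -0.01, 0.81, 0.0, 0.01, -0.42], [0.0, -0.01, 0.81, 0.01, 0.0, -0.43], [0.01, -0.01, 0.81, 0.0, 0.01, -0.42], [0.0, -0.01, 0.81, 0.0, 0.0, -0.42]]
n 5 endyaw -168.0 pos [ 0.5989 -0.1765  0.1913] yaw -178.6 t 32.6
minreach 0.624323265624468
```

play_rows([
  [0.0,-0.01,0.81,0.0,0.0,-0.42],
  [0.01,-0.01,0.81,0.0,0.01,-0.42],
  [0.0,-0.01,0.81,0.01,0.0,-0.43],
  [0.01,-0.01,0.81,0.0,0.01,-0.42],
  [0.0,-0.01,0.81,0.0,0.0,-0.42],
  [0,0,0,0,0,0],
  [0,0,0,0,0,0],
  [0,0,0,0,0,0],
])

```text
time: 33.45
ee_pos: [0.5996, -0.1787, 0.0916]
orientation: [0.001, -0.104, 0.995, -0.001]
contact_force: [-0.1, -0.3, 0.3]
width: 0.0452
grasp_force: 0.0
```

```bash
cat >> h.py <<'E'
def toolbox(W,zlo,zhi,r=.02):
    o,M,y=pose(); T=(W.reshape(-1,3)-o["ee_pos"])@M
    k=(abs(T[:,0])<r)&(abs(T[:,1])<r)&(T[:,2]>zlo)&(T[:,2]<zhi); q=T[k]*1000
    if k.sum()<5: print("few");return
    c,s,a=cv2.minAreaRect(q[:,:2].astype(np.float32)); print("tool",np.round(c,1),np.round(s,1),round(a,1),k.sum(),"x",np.percentile(q[:,0],[2,98]).round(1),"y",np.percentile(q[:,1],[2,98]).round(1),"z",np.percentile(q[:,2],[5,50]).round(1))
E
python3 - <<'E'
from h import *
p,d,W=wrist("w12"); o,M,y=pose(); h=o["ee_pos"][2]
toolbox(W,h-.065,h-.032); toolbox(W,h-.064,h-.058)
line(.5985,-.1777,.037,192,half=False)
E
```

```text
tool [2.4 1.3] [13.  12.9] 1.3 630 x [-3.   8.5] y [-4.5  7.5] z [29.9 35.4]
tool [2.  1.4] [11.4 11.4] 74.4 298 x [-3.1  7.4] y [-3.6  6.7] z [29.6 30.7]
[[0.02, 0.02, 0.73, -0.01, 0.01, -0.01], [0.01, 0.02, 0.73, 0.0, 0.01, 0.0], [0.01, 0.01, 0.73, -0.01, 0.01, -0.01]]
n 3 endyaw -168.0 pos [ 0.5998 -0.1788  0.0917] yaw -168.1 t 33.5
minreach 0.624323265624468
```

Aligned within 1.3°, 1.3 mm off in tool y. Correcting, descending to z 0.037 and closing.

play_rows([
  [0.05,0.05,0.6,-0.01,0,0],
  [0,0,0.6,0,0,0],
  [0,0,0.6,0,0,0],
  [0,0,0.39,0,0,0],
  [0,0,0,0,0,0],
  [0,0,0,0,0,0],
  [0,0,0,0,0,0],
])

```text
time: 34.2
ee_pos: [0.5979, -0.1779, 0.0362]
orientation: [0.001, -0.104, 0.995, 0.0]
contact_force: [0.2, -0.1, -0.1]
width: 0.0452
grasp_force: 0.0
```

play_rows([
  [0,0,0,0,0,0],
  [0,0,0,0,0,0],
  [0,0,0,0,0,0],
  [0,0,0,0,0,0],
  [0,0,0,0,0,0],
  [0,0,0,0,0,0],
  [0,0,0,0,0,0],
], claw=8)

```text
time: 34.9
ee_pos: [0.5976, -0.1779, 0.036]
orientation: [0.001, -0.104, 0.995, 0.0]
contact_force: [-1.8, -0.8, 5.4]
width: 0.011
grasp_force: 59.5
```

play_rows([
  [0,0,-0.4,0,0,0],
  [0,0,-0.6,0,0,0],
  [0,0,-0.9,0,0,0],
  [0,0,-0.9,0,0,0],
  [0,0,-0.9,0,0,0],
  [0,0,-0.9,0,0,0],
  [0,0,-0.5,0,0,0],
  [0,0,0,0,0,0],
  [0,0,0,0,0,0],
])

```text
time: 35.8
ee_pos: [0.5969, -0.1776, 0.1626]
orientation: [-0.0, -0.104, 0.995, 0.0]
contact_force: [-0.6, -0.6, -0.3]
width: 0.0116
grasp_force: 58.9
```

```bash
python3 - <<'E'
from h import *
line(*st(.053),.165,197.8,cap=.7,half=False)
E
```

```text
[[-0.14, 0.67, -0.01, 0.0, 0.0, -0.07], [-0.14, 0.68, 0.0, 0.0, 0.0, -0.08], [-0.14, 0.67, -0.01, 0.0, 0.0, -0.07], [-0.15, 0.67, 0.0, 0.0, 0.0, -0.07], [-0.16, 0.67, -0.01, 0.0, 0.0, -0.08], [-0.15, 0.67, 0.0, 0.0, 0.0, -0.07], [-0.17, 0.67, -0.01, 0.0, 0.0, -0.07], [-0.16, 0.66, 0.0, 0.0, 0.0, -0.08], [-0.17, 0.67, -0.01, 0.01, 0.0, -0.07], [-0.18, 0.66, -0.01, 0.0, 0.0, -0.07], [-0.18, 0.67, 0.0, 0.0, 0.0, -0.08], [-0.18, 0.66, -0.01, 0.0, 0.0, -0.07], [-0.19, 0.66, 0.0, 0.0, 0.0, -0.07], [-0.19, 0.66, -0.01, 0.0, 0.0, -0.08], [-0.2, 0.66, 0.0, 0.0, 0.0, -0.07], [-0.2, 0.66, -0.01, 0.0, 0.0, -0.07]]
n 16 endyaw -162.2 pos [ 0.5969 -0.1776  0.1626] yaw -168.1 t 35.8
minreach 0.5953853566212691
```

play_rows([
  [-0.14,0.67,-0.01,0.0,0.0,-0.07],
  [-0.14,0.68,0.0,0.0,0.0,-0.08],
  [-0.14,0.67,-0.01,0.0,0.0,-0.07],
  [-0.15,0.67,0.0,0.0,0.0,-0.07],
  [-0.16,0.67,-0.01,0.0,0.0,-0.08],
  [-0.15,0.67,0.0,0.0,0.0,-0.07],
  [-0.17,0.67,-0.01,0.0,0.0,-0.07],
  [-0.16,0.66,0.0,0.0,0.0,-0.08],
  [-0.17,0.67,-0.01,0.01,0.0,-0.07],
  [-0.18,0.66,-0.01,0.0,0.0,-0.07],
  [-0.18,0.67,0.0,0.0,0.0,-0.08],
  [-0.18,0.66,-0.01,0.0,0.0,-0.07],
  [-0.19,0.66,0.0,0.0,0.0,-0.07],
  [-0.19,0.66,-0.01,0.0,0.0,-0.08],
  [-0.2,0.66,0.0,0.0,0.0,-0.07],
  [-0.2,0.66,-0.01,0.0,0.0,-0.07],
  [0,0,0,0,0,0],
  [0,0,0,0,0,0],
  [0,0,0,0,0,0],
])

```text
time: 37.7
ee_pos: [0.5949, 0.0969, 0.1652]
orientation: [0.0, -0.154, 0.988, -0.0]
contact_force: [-0.1, -0.2, -0.8]
width: 0.0112
grasp_force: 58.9
```

```bash
python3 - <<'E'
from h import *
p,d,W=wrist("w13"); o,M,y=pose(); h=o["ee_pos"][2]
toolbox(W,-.03,.035,.015); toolbox(W,-.05,-.015,.015); toolbox(W,.0,.035,.015)
print("block"); rail(W,.052,.075,.085); toolbox(W,h-.084,h-.076,.03)
line(*st(.052),.1,197.8,half=False)
E
```

```text
tool [1.  0.1] [30.  22.3] 89.2 2779 x [-5.  11.7] y [-14.   13.2] z [-28.  -17.7]
tool [1.5 0. ] [30.  26.2] 89.8 3569 x [-8.9 13.7] y [-14.1  14.2] z [-48.2 -33.5]
tool [5.9 0.7] [ 1.7 13.1] 0.4 476 x [5.3 6.4] y [-5.2  6.8] z [ 1.2 13.2]
block
rail [[35.2, -19.8], [68.8, 19.5]] [40.1 34.5] 89.8 1825 z [0.0777 0.0799 0.0813]
tool [1.2 0.6] [34.5 40.1] 0.2 1797 x [-15.2  17.7] y [-18.8  20. ] z [84.1 85.3]
[[0.02, 0.01, 0.87, -0.0, 0.0, -0.0], [0.01, 0.01, 0.87, -0.01, 0.0, -0.01], [0.02, 0.01, 0.87, 0.0, 0.0, 0.0]]
n 3 endyaw -162.2 pos [0.5949 0.0967 0.1652] yaw -162.3 t 37.8
minreach 0.6014731581708365
```

View pics/w13.png

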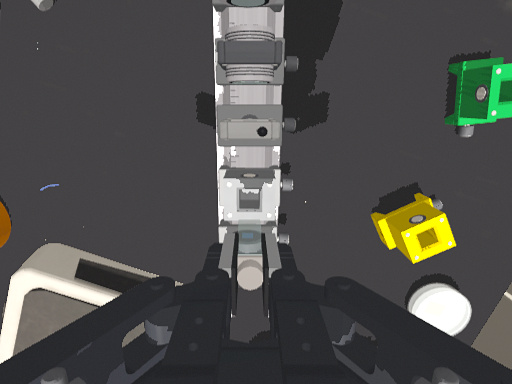

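The cuvette hangs upright and centred in y, about 1.5–2 mm off the well in tool x. I'll shift, go lower and remeasure.

play_rows([
  [0.06,0,0.7,0,0,0],
  [0,0,0.7,0,0,0],
  [0,0,0.5,0,0,0],
  [0,0,0,0,0,0],
  [0,0,0,0,0,0],
  [0,0,0,0,0,0],
])

```text
time: 38.35
ee_pos: [0.5942, 0.0968, 0.1186]
orientation: [0.001, -0.154, 0.988, -0.0]
contact_force: [0.7, -0.7, 0.5]
width: 0.0113
grasp_force: 58.9
```

```bash
python3 - <<'E'
from h import *
p,d,W=wrist("w14"); o,M,y=pose(); h=o["ee_pos"][2]; print(o["ee_pos"])
for a in(0,.006,.012,.018,.024): toolbox(W,a,a+.006,.012)
print("block");toolbox(W,h-.084,h-.076,.03)
E
```

```text
[0.59429195 0.09682245 0.11870979]
tool [5.8 0.8] [ 1.3 10.9] 1.2 109 x [5.3 6.4] y [-4.6  6.2] z [0.4 3.1]
tool [6.  0.7] [12.4  1.4] 88.9 106 x [5.4 6.4] y [-5.3  6.4] z [6.4 8.9]
tool [6.  0.7] [ 1.1 12.7] 0.7 98 x [5.5 6.5] y [-5.5  6.6] z [12.2 15. ]
tool [6.  0.5] [ 1.  12.7] 1.1 87 x [5.5 6.5] y [-5.7  6.8] z [18.4 21. ]
tool [6.  0.4] [12.9  1. ] 89.6 75 x [5.6 6.5] y [-5.9  6.4] z [24.2 26.8]
block
tool [2.2 0.3] [31.8 40.2] 0.1 1955 x [-10.7  17.2] y [-19.2  19.7] z [37.7 38.8]
```

play_rows([
  [0.04,0,0.1,0,0,0],
  [0,0,0,0,0,0],
  [0,0,0.2,0,0,0],
  [0,0,0.2,0,0,0],
  [0,0,0.2,0,0,0],
  [0,0,0,0,0,0],
  [0,0,0,0,0,0],
])

```text
time: 39.1
ee_pos: [0.5924, 0.0965, 0.0999]
orientation: [-0.0, -0.155, 0.988, -0.0]
contact_force: [0.2, 0.6, -0.9]
width: 0.0117
grasp_force: 58.9
```

It is 10 mm into the well with no contact force. Continuing.

play_rows([
  [0,0,0.15,0,0,0],
  [0,0,0.15,0,0,0],
  [0,0,0.15,0,0,0],
  [0,0,0.1,0,0,0],
  [0,0,0,0,0,0],
  [0,0,0,0,0,0],
  [0,0,0,0,0,0],
])

```text
time: 39.8
ee_pos: [0.5927, 0.0965, 0.0866]
orientation: [0.0, -0.155, 0.988, -0.0]
contact_force: [0.2, 0.2, 0.6]
width: 0.0113
grasp_force: 58.9
```

play_rows([
  [0,0,0.06,0,0,0],
  [0,0,0.04,0,0,0],
  [0,0,0,0,0,0],
  [0,0,0,0,0,0],
  [0,0,0,0,0,0],
])

```text
time: 40.3
ee_pos: [0.5927, 0.0965, 0.0841]
orientation: [0.0, -0.155, 0.988, -0.0]
contact_force: [0.3, 0.1, 0.7]
width: 0.0119
grasp_force: 59.1
```

At the floor height (0.084). Releasing.

play_rows([
  [0,0,0,0,0,0],
  [0,0,0,0,0,0],
  [0,0,0,0,0,0],
  [0,0,0,0,0,0],
  [0,0,0,0,0,0],
], claw=45)

```text
time: 40.8
ee_pos: [0.5925, 0.0965, 0.0839]
orientation: [0.0, -0.155, 0.988, -0.0]
contact_force: [-0.0, -0.0, 0.9]
width: 0.0454
grasp_force: 0.0
```

play_rows([
  [0,0,-0.4,0,0,0],
  [0,0,-0.7,0,0,0],
  [0,0,-0.9,0,0,0],
  [0,0,-0.9,0,0,0],
  [0,0,-0.9,0,0,0],
  [0,0,-0.5,0,0,0],
  [0,0,0,0,0,0],
  [0,0,0,0,0,0],
  [0,0,0,0,0,0],
  [0,0,0,0,0,0],
])

```text
time: 41.8
ee_pos: [0.5918, 0.0964, 0.1902]
orientation: [-0.001, -0.155, 0.988, -0.0]
contact_force: [0.3, 0.0, 0.3]
width: 0.0448
grasp_force: 0.0
```

```bash
python3 - <<'E'
from h import *
p,d,W=wrist("w15")
print("block");rail(W,.052,.075,.085); print("cuv");rail(W,.052,.1,.115,.015);rail(W,.052,.088,.115,.015)
rail(W,.052,.043,.05);rail(W,0,.085,.096);rail(W,-.052,.043,.05)
m,E=cam("top");q,dd=eyes.capture("top");W2=cloud(m,E,dd); near(W2,.538,-.178,.025,.03,.07); near(W2,.598,-.178,.025,.03,.07) if False else None
E
```

```text
block
rail [[35.0, -19.9], [68.7, 19.3]] [40.1 34.4] 89.4 1427 z [0.0781 0.0799 0.0815]
cuv
rail [[44.9, -6.0], [57.3, 6.7]] [13.  12.7] 0.3 282 z [0.1011 0.1084 0.11  ]
rail [[44.5, -6.0], [57.3, 6.7]] [13.3 12.9] 0.1 356 z [0.0912 0.1073 0.11  ]
rail [[34.7, -27.1], [68.4, 27.0]] [55.2 33.9] 89.7 428 z [0.0439 0.0459 0.048 ]
rail [[-7.5, -20.4], [4.5, 20.5]] [41.3 12.5] 89.9 807 z [0.0906 0.092  0.0937]
rail [[-67.8, -27.0], [-33.7, 27.4]] [54.7 34.4] 89.7 523 z [0.044  0.046  0.0474]
0.03 0.07 [ 545.9 -176. ] [28.5 15.6] 12.4 21 z 0.0443
```

All measures fit: the cuvette top is at 0.109, so it is on the floor, upright and in the well. The carriers are on their lines and the arm is clear.

```bash
python3 -c "
from bench import env
print(env.job_done())"
```

```text
the job is handed in; nothing more can be done
None
```

The lens, iris and holder carriers measured seated on their lines, within about 3 mm, and the stoppered cuvette stands on the floor of the holder's well; I handed the job in at about 42 s, but no verdict came back.

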